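Top up, stir and log the desiccant pot

TASK

Top up the dry-storage desiccant on this electronics bench: put every orange bead from the rubber pad into the steel pot, then stir all the beads together with the stirrer, its tip down near the floor of the pot, in at least three full wide circles and until every white bead lies at least a centimetre from where it was at first, and hang the stirrer back in its fork. Then take the scanner, hold its window steady about 8 cm square in front of the middle of the batch label for a good second without touching the label stand, and lay the scanner back in its cradle as it was. All beads must end up in the pot, and the other things on the bench are to be left where they are.

Things in the scene. Friction and masses are not known exactly. Their poses are not given: they have to be found in the camera images.
- pot: fixed round steel pot, straight-sided, 188 mm across outside (196 mm at the rim bead), inner radius 90 mm, rim 66 mm high, inner floor 5 mm above its underside. Origin: centre of the underside on the table, z up
- fork: fixed stand for the stirrer: dark base 100 x 85 mm, a post at its rear (+x), and two steel prongs, tops 150 mm above the table, running towards -x (open end 55 mm in front of the origin). The slot between the prongs is 22 mm wide. Origin: centre of the base's underside; nothing rises above the prongs
- fork_seat (a point): point in the slot, level with the prong tops, where the axis of the hung stirrer belongs
- stirrer: upright stirrer, 190 mm long: round-ended steel foot (16 mm diameter, 24 mm high), 10 mm steel shank, a square black flange 44 x 44 x 6 mm whose underside is 112 mm above the tip, and above it a square black grip 24 x 24 mm, 118 to 190 mm above the tip, with a red band. Hangs tip down, its flange resting on the two prongs. Origin: the tip (lowest point), z up the grip; grasp 158 mm up
- cradle: fixed black scanner cradle: base 120 x 75 mm, two U-shaped saddles 60 mm above the table (centred 42 mm behind and 38 mm before its origin, each 15 mm long in x); inside width 42 mm between cheeks that rise 14 mm above the saddles. Origin: centre of the base's underside; the scanner's origin belongs 60 mm above it; the scanner lies along its x, head towards +x
- scanner: bent-head barcode scanner, 200 g: straight grey handle 130 x 30 x 26 mm along its x, and a black head 46 mm wide at the +x end that looks 45 degrees forwards and down (direction (0.707, 0, -0.707) in the scanner's frame), reaching 26 mm below the handle's underside. Origin: centre of the handle's underside, z up. Grasp across the handle near the origin, between the saddles
- lens (a point): centre of the red scanning window, at (98, 0, -14) mm in the scanner's frame
- focus (a point): the point 80 mm straight out from the window, where the scanner reads best
- tag: fixed aluminium stand, 110 mm wide and 95 mm high, with a panel sloping at 45 degrees that faces its own -x and upwards and carries the batch label. Origin: centre of the base's underside
- label: white 60 x 84 mm label with black bars on the sloping panel, its centre about 58 mm above the table. Origin: centre of its face; z points straight out of the face, y across
- spool: loose bystander: metal solder spool, 60 mm diameter, 50 mm high
- flux: loose bystander: amber bottle, 48 mm diameter, 110 mm high
- driver: loose bystander: yellow-handled screwdriver, 170 mm, lying along its x
- tape: loose bystander: yellow tape roll, 80 mm outside diameter, 24 mm high
- board: loose bystander: green circuit board, 75 x 120 mm, up to 14 mm high
- old1: white (used) hexagonal desiccant bead lying in the pot: 26 mm across flats (one pair of flats faces its own +x and -x), 30 mm across corners, 28 mm tall, 20 g. Origin: centre of one end face, z along its axis to the other
- old2: white (used) hexagonal desiccant bead lying in the pot: 26 mm across flats (one pair of flats faces its own +x and -x), 30 mm across corners, 28 mm tall, 20 g. Origin: centre of one end face, z along its axis to the other
- old3: white (used) hexagonal desiccant bead lying in the pot: 26 mm across flats (one pair of flats faces its own +x and -x), 30 mm across corners, 28 mm tall, 20 g. Origin: centre of one end face, z along its axis to the other
- old4: white (used) hexagonal desiccant bead lying in the pot: 26 mm across flats (one pair of flats faces its own +x and -x), 30 mm across corners, 28 mm tall, 20 g. Origin: centre of one end face, z along its axis to the other
- old5: white (used) hexagonal desiccant bead lying in the pot: 26 mm across flats (one pair of flats faces its own +x and -x), 30 mm across corners, 28 mm tall, 20 g. Origin: centre of one end face, z along its axis to the other
- fresh1: orange (fresh) hexagonal desiccant bead, standing at first on a fixed flat dark rubber pad (200 x 200 mm, 4 mm thick, no rim); same shape, size and origin as the white ones. May be absent
- fresh2: orange (fresh) hexagonal desiccant bead, standing at first on a fixed flat dark rubber pad (200 x 200 mm, 4 mm thick, no rim); same shape, size and origin as the white ones. May be absent
- fresh3: orange (fresh) hexagonal desiccant bead, standing at first on a fixed flat dark rubber pad (200 x 200 mm, 4 mm thick, no rim); same shape, size and origin as the white ones. May be absent
- fresh4: orange (fresh) hexagonal desiccant bead, standing at first on a fixed flat dark rubber pad (200 x 200 mm, 4 mm thick, no rim); same shape, size and origin as the white ones. May be absent

How it is judged:
By the outcome, as a careful person would: the job done as asked, in the order asked, and still so for the second after the job is handed in, with the robot touching nothing.
Of fresh1, fresh2, fresh3, fresh4 only 2 to 4 are there at a start; the rules pass over those that are not, and their reading is None.
At some moment in a run one of fresh1, fresh2, fresh3, fresh4 may be knocked a few centimetres aside while the robot is not near it.
It also fails if it takes over 210 s, if anything falls off the work surface, if the arm or the gripper's body presses on something with over 40 N, if the wrist force passes 120 N, or if a joint passes its speed limit or range.

ROBOT

A 7-joint arm with a two-finger parallel gripper is mounted at the origin on the work surface. World frame = base frame: x ahead of the robot, y to its left, z up, the work surface at z = 0. Lengths are in m, angles in rad, forces in N, time in s.
With the tool pointing down it reaches from about 0.4 to 0.875 m from the base axis. Payload 19.3 kg.
Tool frame: the origin (TCP) lies at the very end of the fingers, on their centre line; the grasp point (between the pads) lies 19 mm behind it (arm.grip_point_offset is the distance from the TCP to the grasp point, in m); z points along the fingers, y is the line along which they close (so a half turn about z gives the same grasp; the last joint's range is limited). The gripper opens to 85 mm and grips with 20 to 120 N. Pads are 22 mm wide; open, the fingers measure 114 mm over their backs; the gripper's body (76 mm by 85 mm) begins 54 mm behind the grasp point. The pads swing forward as they close: fully open they stand 13 mm farther back than shut.
Start: joints at [-1.173, 0.521, -0.036, 1.599, 0.021, 1.021, -0.113], TCP at [0.282, 0.558, 0.231] pointing down, gripper open.
Joint ranges: [-2.91, 2.91], [-0.3, 2.13], [-1.5, 1.42], [0.17, 2.43], [-1.26, 4.41], [0.16, 1.93], [-2.52, 2.52]. Speed limits (rad/s): [1.89, 1.89, 2.39, 2.39, 3.01, 3.01, 3.01].

INTERFACE

Orientations are given as a 3x3 rotation matrix whose columns are the frame's x, y, z axes.
In Python, from plant import arm gives the robot as it stands.
- The arm moves only by the tool send_rows, never from a script. Its argument "deltas" is a list of rows, each an object of numbers: "gripper": the finger opening in mm, from 0 to 85.4; "dx", "dy", "dz": the shift along the world's x, y, z each as a share of 10 cm, from -1 to 1; "turn": the turn about the world's z as a share of 30 degrees, from -1 to 1. In form: [{"gripper": .., "dx": .., "dy": .., "dz": .., "turn": ..}, ...]. A call has 1 to 8 rows; each row is the pose to reach, as a shift and turn from the pose commanded when the call began; what a row does not reach only later rows make up. A row lasts 1/12 s, in which the tool goes at most 41.7 mm and 7.16 degrees, less where a joint would pass 70% of its speed; a pose out of reach is approached as far as the arm can. A call with a number of a shift or a turn outside -1 to 1 is refused whole. A call with a gripper value outside its range is refused whole. The fingers move at their own pace and stop on an object; "newtons" is the grip in N (left out, the last holds). Time passes only in rows, so rows that repeat a pose let the fingers close. It gives the time, the measured TCP pose, the force, the opening and the grip force at its end, in the units of the state.
- arm.get_obs(): the state, without advancing time (a new reading comes with each control period).
- arm.camera(name): name is "scene" or "side" or "wrist"; returns a dict with "img" (384x512x3 uint8, red, green, blue), "fx", "fy", "cx", "cy" (pixels), "world_from_camera" (4x4, takes a point from camera to world coordinates); the wrist camera has in their place "mount" (4x4, takes a point from camera to tool coordinates, whose origin is the TCP and whose axes are the flange's). Camera axes: x right, y down, z forward; pixel columns grow to the right and rows downward; lengths in m; the calibration is good to about 2 mm. A picture is of the moment at which its call begins: read the wrist's pose just before it. There is no depth.
- arm.sign_off(): hands the job in; it is judged then, once.
The state is a dict: "time": time; "joint_positions": joint angles; "qd": joint speeds; "joint_torque": joint torques, N m; "eef_pos": TCP position; "ee_rot": TCP orientation; "ft_force": force on the tool from outside, world axes, zero at the start; "ft_torque": the same for the moment, N m; "finger_gap": opening from 0.0 (shut) to 1.0 (fully open); "grasp_force": force on a finger pad.
Only numpy, scipy, OpenCV 4.12 (cv2) and the standard library are available. Lean on these libraries where they do the work, as an engineer would, in place of code of your own. Each camera call takes 0.05 s, during which the arm holds its last target. There are 200 camera calls.

## Working session

There is one attempt and no reset: what is moved stays moved. The work goes in short steps, Python scripts to look and compute and a tool call to move; the robot and the scene stay as the last step left them, time stands still between calls to the robot, and variables do not carry over. Pictures are saved under pics/ and viewed, at most 14 in all, crops included, and the job is handed in when it is done.

Besides the shell and the picture viewer there is one more tool, called after "Emit:" by a JSON object that holds its "api" and its "payload", one argument or row to a line. send_rows: Moves the arm, as the interface text tells. Shift numbers are shares of 10 cm and turn numbers shares of 30 degrees, none past 1 either way. Its arguments: {"type":"object","properties":{"deltas":{"type":"array","items":{"type":"object","properties":{"gripper":{"type":"number"},"dx":{"type":"number","minimum":-1,"maximum":1},"dy":{"type":"number","minimum":-1,"maximum":1},"dz":{"type":"number","minimum":-1,"maximum":1},"turn":{"type":"number","minimum":-1,"maximum":1}}}},"newtons":{"type":"number"}},"required":["deltas"]}

```bash
ls; mkdir -p pics; cat > h.py <<'E'
import numpy as np, cv2
from plant import arm
def snap(name,fn,crop=None,scale=1.5):
    o=arm.get_obs(); c=arm.camera(name); im=cv2.cvtColor(c["img"],cv2.COLOR_RGB2BGR)
    if name=="wrist":
        T=np.eye(4);T[:3,:3]=o["ee_rot"];T[:3,3]=o["eef_pos"];W=T@np.array(c["mount"])
    else: W=np.array(c["world_from_camera"])
    np.savez("pics/"+fn+".npz",W=W,K=[c["fx"],c["fy"],c["cx"],c["cy"]])
    cv2.imwrite("pics/"+fn+"_raw.png",im)
    show(fn,crop,scale,fn)
def show(fn,crop,scale,out):
    im=cv2.imread("pics/"+fn+"_raw.png")
    if crop: x0,y0,x1,y1=crop; im=im[y0:y1,x0:x1]
    cv2.imwrite("pics/"+out+".png",cv2.resize(im,None,fx=scale,fy=scale,interpolation=cv2.INTER_CUBIC))
def ray(fn,u,v):
    d=np.load("pics/"+fn+".npz");fx,fy,cx,cy=d["K"];W=d["W"]
    return W[:3,3],W[:3,:3]@np.array([(u-cx)/fx,(v-cy)/fy,1])
def at_z(fn,u,v,z):
    p,r=ray(fn,u,v); return p+r*(z-p[2])/r[2]
def proj(fn,P):
    d=np.load("pics/"+fn+".npz");fx,fy,cx,cy=d["K"];W=d["W"]
    q=np.linalg.inv(W)@np.append(P,1); return np.array([fx*q[0]/q[2]+cx,fy*q[1]/q[2]+cy])
E
python3 - <<'E'
from h import *
snap("scene","s0"); snap("side","d0"); snap("wrist","w0")
for n in ("s0","d0","w0"):
    d=np.load(f"pics/{n}.npz"); print(n,d["W"].round(3).tolist(),d["K"].round(1))
print({k:np.round(v,3).tolist() for k,v in arm.get_obs().items()})
E
```

```text
pics
s0 [[0.376, 0.735, -0.564, 1.199], [0.927, -0.297, 0.23, -0.24], [0.001, -0.61, -0.793, 0.945], [0.0, 0.0, 0.0, 1.0]] [426.9 426.9 259.3 191.6]
d0 [[0.687, -0.54, 0.486, 0.146], [-0.726, -0.519, 0.451, -0.409], [0.009, -0.663, -0.748, 0.783], [0.0, 0.0, 0.0, 1.0]] [350.5 350.5 254.2 185. ]
w0 [[0.451, 0.851, 0.269, 0.214], [0.892, -0.43, -0.137, 0.593], [-0.001, 0.302, -0.953, 0.373], [0.0, 0.0, 0.0, 1.0]] [318.8 318.8 254.8 188.7]
{'time': 0.15, 'joint_positions': [-1.173, 0.522, -0.036, 1.6, 0.021, 1.021, -0.113], 'qd': [-0.001, -0.001, 0.002, -0.001, -0.0, -0.003, -0.001], 'joint_torque': [0.003, -92.739, 1.981, -37.006, 0.018, 0.006, 0.0], 'eef_pos': [0.282, 0.558, 0.231], 'ee_rot': [[-0.893, 0.451, -0.0], [0.451, 0.893, -0.001], [-0.0, -0.001, -1.0]], 'ft_force': [-0.69, 0.077, 0.544], 'ft_torque': [0.032, -0.025, 0.061], 'grasp_force': 0.0, 'finger_gap': 0.999}
```

View pics/s0.png

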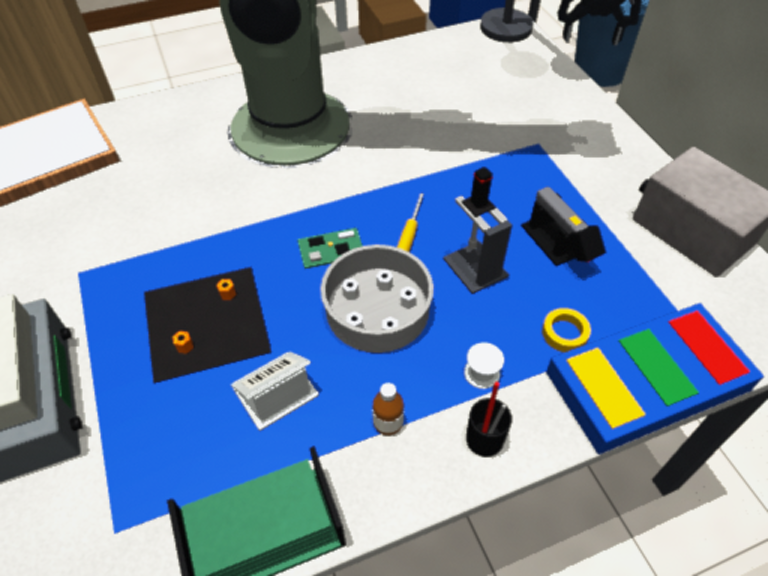

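View pics/d0.png

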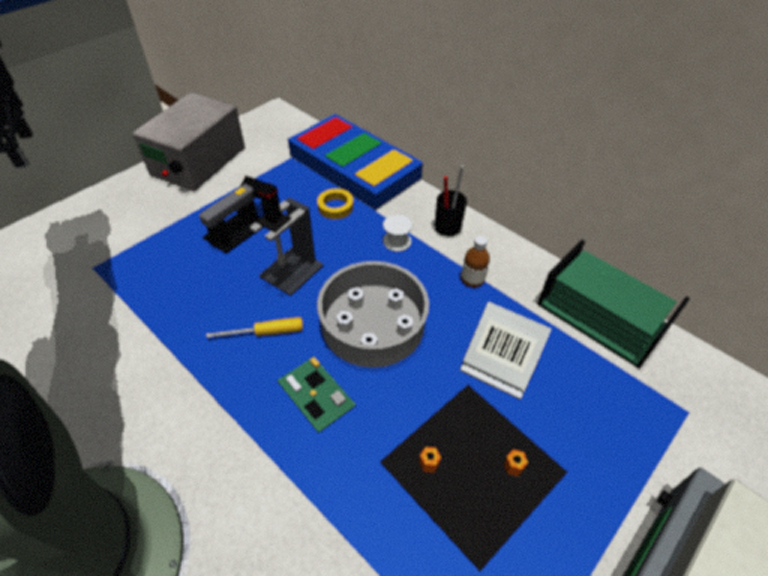

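Both views show two orange beads on the pad, at about (226,288) and (181,341) in the scene picture. There are five white beads in the pot. The label stand is near (272,385), the fork near (480,235) and the cradle near (565,225). I'll enlarge these for measuring.

```bash
python3 - <<'E'
from h import *
show("s0",(90,95,410,295),2.5,"s0c")
show("d0",(125,110,385,310),3,"d0c")
E
```

```text
(no output)
```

View pics/s0c.png

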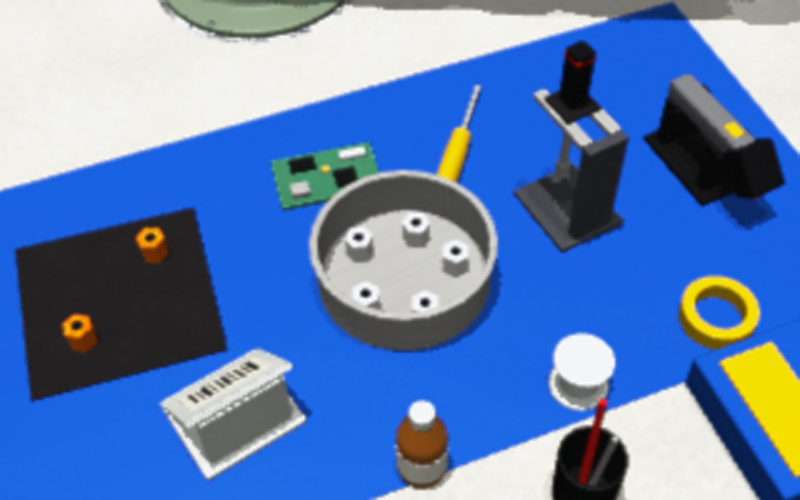

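View pics/d0c.png

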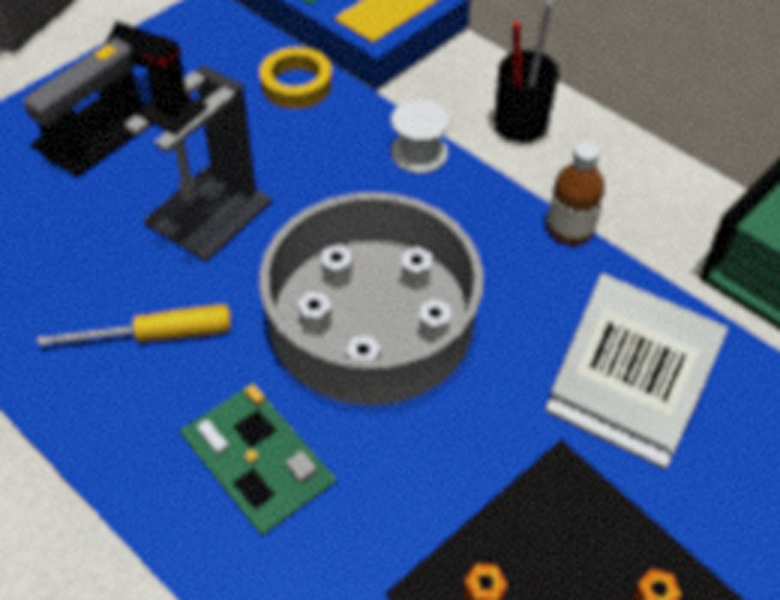

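```bash
cat > m.py <<'E'
from h import *
S=lambda u,v,z: at_z("s0",90+u/2.5-.3,95+v/2.5-.3,z)
D=lambda u,v,z: at_z("d0",125+u/3-.33,110+v/3-.33,z)
f=lambda n,*p: print(n,*[q.round(4)[:2].tolist() for q in p])
def circ(P):
    P=np.array(P)[:,:2]; A=np.c_[2*P,np.ones(len(P))]; s=np.linalg.lstsq(A,(P**2).sum(1),rcond=None)[0]
    return s[:2].round(4),np.sqrt(s[2]+s[:2]@s[:2]).round(4)
E
python3 - <<'E'
from m import *
f("beads S",S(151,237,.032),S(78,326,.032)); f("beads D",D(486,581,.032),D(659,586,.032))
print("pot S",circ([S(u,v,.066) for u,v in [(310,250),(497,248),(405,171),(335,195),(475,195)]]))
print("pot D",circ([D(u,v,.066) for u,v in [(260,280),(483,280),(370,193),(300,210),(440,210),(370,368)]]))
f("white S",*[S(u,v,.033) for u,v in [(358,237),(416,223),(456,252),(367,293),(425,301)]])
f("white D",*[D(u,v,.033) for u,v in [(336,257),(417,260),(314,304),(435,313),(363,348)]])
f("stirrer top S",S(579,46,.19+.038)); 
f("prong tips S(z.15)",S(540,93,.15)); f("post top S",S(585,148,.15),S(626,132,.15))
f("fork base S",S(515,192,.008),S(563,250,.008),S(622,220,.008))
f("fork base D",D(146,220,.008),D(207,257,.008),D(270,200,.008))
f("prong D",D(160,143,.15),D(233,93,.15),D(128,125,.15),D(200,70,.15))
f("scanner handle top S",S(669,86,.086),S(688,75,.086),S(748,137,.086),S(726,150,.086))
f("scanner D",D(27,103,.086),D(110,40,.086),D(133,50,.086),D(40,120,.086))
f("cradle base S",S(645,139,.008),S(702,202,.008)); f("cradle base D",D(32,143,.008),D(75,174,.008))
f("tag base S",S(213,477,.0),S(305,418,.0)); f("panel S top z.095",S(197,418,.095),S(293,365,.095),"") if 0 else f("panel top",S(197,418,.095),S(293,365,.095))
f("panel top D",D(603,275,.095),D(727,325,.095)); f("bottom D z.0~.02",D(547,410,.0),D(667,466,0))
f("bars centre D",D(638,363,.058),D(602,325,.058+.02),D(690,352,.078),D(592,370,.04),D(677,403,.04)); f("bars S",S(224,383,.058))
f("spool",S(584,356,.05),"") if 0 else f("spool flux tape",S(584,356,.05),S(422,410,.11),S(720,312,.024))
f("board S",S(272,163,.002),S(370,145,.002),S(382,178,.002),S(282,208,.002)); f("driver D",D(40,340,.01),D(230,318,.015))
f("pad S",S(18,250,.004),S(195,210,.004),S(226,350,.004),S(33,400,.004))
E
```

```text
beads S [0.4312, -0.2466] [0.5163, -0.3419]
beads D [0.4297, -0.2482] [0.5144, -0.3425]
pot S (array([ 0.5634, -0.0039]), np.float64(0.0974))
pot D (array([ 0.56  , -0.0047]), np.float64(0.0981))
white S [0.5159, -0.0391] [0.5214, 0.0263] [0.5744, 0.0512] [0.5888, -0.0556] [0.6207, -0.0034]
white D [0.5707, 0.0511] [0.6201, -0.0056] [0.5187, 0.0264] [0.5861, -0.0583] [0.5149, -0.0385]
stirrer top S [0.5191, 0.2015]
prong tips S(z.15) [0.4947, 0.1782]
post top S [0.5824, 0.186] [0.5784, 0.235]
fork base S [0.5032, 0.156] [0.5989, 0.1696] [0.5858, 0.2502]
fork base D [0.4886, 0.2353] [0.4994, 0.1554] [0.5914, 0.1673]
prong D [0.4893, 0.1795] [0.5756, 0.1835] [0.4841, 0.2175] [0.5755, 0.2296]
scanner handle top S [0.4831, 0.3538] [0.4756, 0.3832] [0.5853, 0.394] [0.5929, 0.3612]
scanner D [0.469, 0.3776] [0.5848, 0.399] [0.5914, 0.3686] [0.4638, 0.3478]
cradle base S [0.4862, 0.3355] [0.5967, 0.3475]
cradle base D [0.4731, 0.4085] [0.4775, 0.3382]
tag base S [0.7124, -0.2591] [0.6852, -0.158]
panel top [0.7008, -0.2554] [0.6806, -0.1594]
panel top D [0.6772, -0.1629] [0.7043, -0.266]
bottom D z.0~.02 [0.5946, -0.182] [0.6208, -0.287]
bars centre D [0.6493, -0.2256] [0.6462, -0.1875] [0.6736, -0.2551] [0.629, -0.197] [0.6511, -0.2669]
bars S [0.6523, -0.2228]
spool flux tape [0.7501, 0.1118] [0.7762, -0.0696] [0.7425, 0.2773]
board S [0.3504, -0.0887] [0.3667, 0.0287] [0.4211, 0.0235] [0.4207, -0.0984]
driver D [0.3331, 0.187] [0.4642, 0.0801]
pad S [0.3705, -0.3873] [0.388, -0.1914] [0.582, -0.2093] [0.5664, -0.4036]
```

Emit:
{"api": "send_rows", "payload": {
  "deltas": [
    {"dz":0.3,"gripper":60},
    {"dz":0.6,"dy":-0.2},
    {"dz":0.8,"dy":-0.6,"dx":0.15},
    {"dz":0.8,"dy":-1.0,"dx":0.3}
  ],
  "newtons": 30
}}

```text
$.deltas[0]: bad value
```

Emit:
{"api": "send_rows", "payload": {
  "deltas": [
    {"dy":-0.35,"dx":0.15},
    {"dy":-0.7,"dx":0.3},
    {"dy":-1.0,"dx":0.4}
  ]
}}

```text
$.deltas[0]: bad value
```

Emit:
{"api": "send_rows", "payload": {
  "deltas": [
    {"dy":-0.35,"dx":0.15},
    {"dy":-0.7,"dx":0.3},
    {"dy":-1.0,"dx":0.4}
  ]
}}

```text
$.deltas[0]: bad value
```

Emit:
{"api": "send_rows", "payload": {
  "deltas": [
    {"dy":-0.35,"dx":0.1},
    {"dy":-0.7,"dx":0.2},
    {"dy":-1.0,"dx":0.3}
  ]
}}

```text
$.deltas[0]: bad value
```

Emit:
{"api": "send_rows", "payload": {
  "deltas": [
    {"dy":-0.35,"dx":0.1},
    {"dy":-0.7,"dx":0.2},
    {"dy":-1.0,"dx":0.3}
  ]
}}

```text
$.deltas[0]: bad value
```

Emit:
{"api": "send_rows", "payload": {
  "deltas": [
    {"gripper":60,"dx":0,"dy":0,"dz":0.3,"turn":0},
    {"gripper":60,"dx":0,"dy":-0.2,"dz":0.6,"turn":0},
    {"gripper":60,"dx":0.15,"dy":-0.6,"dz":0.8,"turn":0},
    {"gripper":60,"dx":0.3,"dy":-1.0,"dz":0.8,"turn":0}
  ],
  "newtons": 30
}}

```text
time: 0.48
eef_pos: [0.3094, 0.4643, 0.3137]
ee_rot: [[-0.894, 0.448, 0.001], [0.448, 0.894, 0.004], [0.0, 0.004, -1.0]]
ft_force: [2.0, 1.4, 0.1]
finger_gap: 0.705
grasp_force: 0.0
```

Emit:
{"api": "send_rows", "payload": {
  "deltas": [
    {"gripper":60,"dx":0.15,"dy":-0.35,"dz":0,"turn":0},
    {"gripper":60,"dx":0.3,"dy":-0.7,"dz":0,"turn":0},
    {"gripper":60,"dx":0.4,"dy":-1.0,"dz":0,"turn":0}
  ]
}}

```text
time: 0.73
eef_pos: [0.3507, 0.3609, 0.3111]
ee_rot: [[-0.892, 0.452, 0.0], [0.452, 0.892, -0.0], [-0.0, 0.0, -1.0]]
ft_force: [0.7, 1.1, 0.4]
finger_gap: 0.702
grasp_force: 0.0
```

Emit:
{"api": "send_rows", "payload": {
  "deltas": [
    {"gripper":60,"dx":0.15,"dy":-0.35,"dz":0,"turn":0},
    {"gripper":60,"dx":0.3,"dy":-0.7,"dz":0,"turn":0},
    {"gripper":60,"dx":0.4,"dy":-1.0,"dz":0,"turn":0}
  ]
}}

```text
time: 0.98
eef_pos: [0.3905, 0.261, 0.311]
ee_rot: [[-0.892, 0.452, 0.0], [0.452, 0.892, -0.0], [-0.0, -0.0, -1.0]]
ft_force: [1.8, -1.1, -1.1]
finger_gap: 0.7
grasp_force: 0.0
```

Emit:
{"api": "send_rows", "payload": {
  "deltas": [
    {"gripper":60,"dx":0.1,"dy":-0.35,"dz":0,"turn":0},
    {"gripper":60,"dx":0.2,"dy":-0.7,"dz":0,"turn":0},
    {"gripper":60,"dx":0.3,"dy":-1.0,"dz":0,"turn":0}
  ]
}}

```text
time: 1.23
eef_pos: [0.4198, 0.1611, 0.3111]
ee_rot: [[-0.892, 0.452, 0.0], [0.452, 0.892, -0.0], [-0.0, -0.0, -1.0]]
ft_force: [0.2, 1.1, -0.3]
finger_gap: 0.699
grasp_force: 0.0
```

Emit:
{"api": "send_rows", "payload": {
  "deltas": [
    {"gripper":60,"dx":0.1,"dy":-0.35,"dz":0,"turn":0},
    {"gripper":60,"dx":0.2,"dy":-0.7,"dz":0,"turn":0},
    {"gripper":60,"dx":0.3,"dy":-1.0,"dz":0,"turn":0}
  ]
}}

```text
time: 1.48
eef_pos: [0.4497, 0.0611, 0.3111]
ee_rot: [[-0.892, 0.452, 0.0], [0.452, 0.892, -0.0], [-0.0, 0.0, -1.0]]
ft_force: [0.2, 0.3, 0.6]
finger_gap: 0.703
grasp_force: 0.0
```

Emit:
{"api": "send_rows", "payload": {
  "deltas": [
    {"gripper":60,"dx":0.1,"dy":-0.35,"dz":0,"turn":0},
    {"gripper":60,"dx":0.1,"dy":-0.7,"dz":0,"turn":0},
    {"gripper":60,"dx":0.1,"dy":-1.0,"dz":0,"turn":0}
  ]
}}

```text
time: 1.73
eef_pos: [0.4595, -0.0388, 0.3109]
ee_rot: [[-0.892, 0.452, -0.0], [0.452, 0.892, -0.0], [-0.0, -0.0, -1.0]]
ft_force: [0.3, -0.8, 1.1]
finger_gap: 0.696
grasp_force: 0.0
```

Emit:
{"api": "send_rows", "payload": {
  "deltas": [
    {"gripper":60,"dx":0,"dy":-0.35,"dz":0,"turn":0},
    {"gripper":60,"dx":0,"dy":-0.7,"dz":-0.1,"turn":0},
    {"gripper":60,"dx":0,"dy":-1.0,"dz":-0.3,"turn":0}
  ]
}}

```text
time: 1.98
eef_pos: [0.4602, -0.1389, 0.2822]
ee_rot: [[-0.892, 0.452, 0.003], [0.452, 0.892, -0.001], [-0.003, 0.001, -1.0]]
ft_force: [0.9, 0.1, 0.2]
finger_gap: 0.703
grasp_force: 0.0
```

Emit:
{"api": "send_rows", "payload": {
  "deltas": [
    {"gripper":60,"dx":0,"dy":-0.3,"dz":-0.1,"turn":0},
    {"gripper":60,"dx":0,"dy":-0.6,"dz":-0.2,"turn":0},
    {"gripper":60,"dx":0,"dy":-0.9,"dz":-0.2,"turn":0},
    {"gripper":60,"dx":0,"dy":-1.0,"dz":-0.2,"turn":0},
    {"gripper":60,"dx":0,"dy":-1.0,"dz":-0.2,"turn":0},
    {"gripper":60,"dx":0,"dy":-1.0,"dz":-0.2,"turn":0}
  ]
}}

```text
time: 2.48
eef_pos: [0.4596, -0.2363, 0.2608]
ee_rot: [[-0.892, 0.452, -0.0], [0.452, 0.892, 0.0], [0.0, 0.0, -1.0]]
ft_force: [1.1, 0.7, 0.6]
finger_gap: 0.701
grasp_force: 0.0
```

```bash
python3 - <<'E'
from h import *
snap("wrist","w1",None,1.5)
o=arm.get_obs();print(o["time"],o["eef_pos"],np.round(o["ee_rot"],3).tolist(),o["joint_positions"],o["ft_force"])
# predicted pixels of beads
for P in [(.4305,-.2475,.032),(.5153,-.342,.032)]: print(proj("w1",P)*1.5)
E
```

```text
2.5333 [ 0.45982228 -0.23549594  0.26091779] [[-0.893, 0.45, -0.0], [0.45, 0.893, 0.001], [0.0, 0.0, -1.0]] [ 0.03613985  0.33697114  0.41662086  1.86381926 -0.16291223  0.97431955
  1.6274207 ] [-0.32516941  0.7488123   0.01493799]
[351.47176023 206.86947202]
[300.03929487 346.48324312]
```

View pics/w1.png

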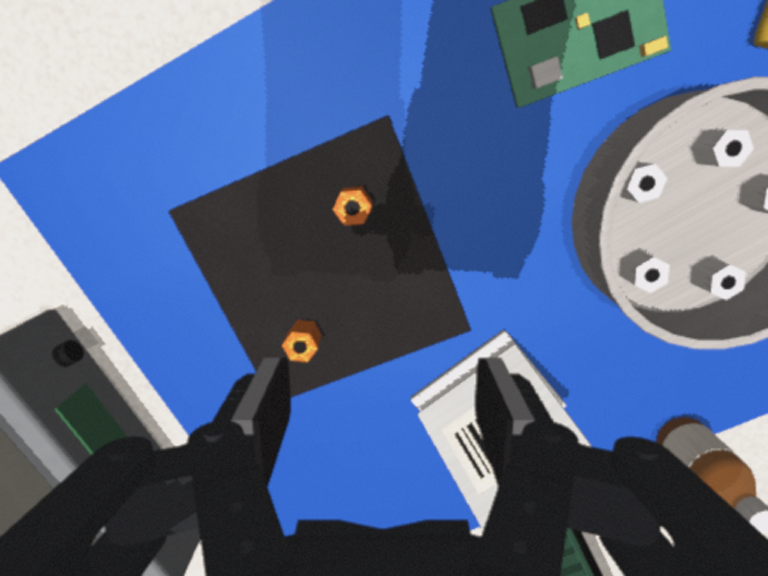

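The wrist view confirms both bead positions: (352,207) and (300,346), against predictions of (351,207) and (300,346). Next I'll crop in to read the hexagon orientation.

```bash
python3 - <<'E'
from h import *
im=cv2.imread("pics/w1_raw.png")
a=[cv2.resize(im[v-20:v+20,u-20:u+20],(400,400),interpolation=cv2.INTER_CUBIC) for u,v in [(234,138),(200,230)]]
cv2.imwrite("pics/w1c.png",np.hstack(a))
E
```

```text
(no output)
```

View pics/w1c.png

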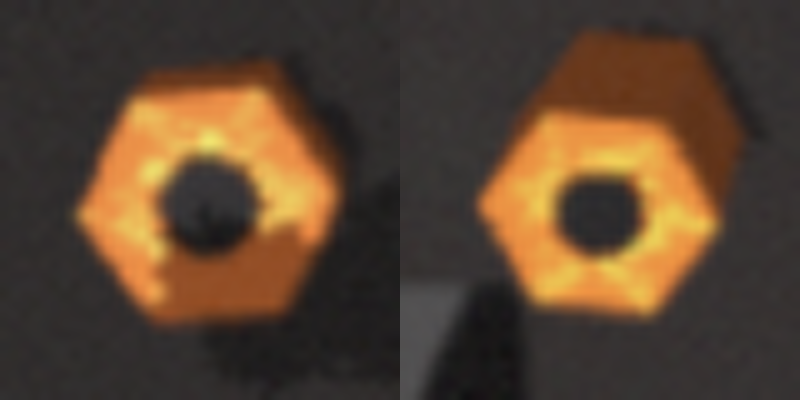

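```bash
python3 - <<'E'
from h import *
for n,(ox,oy),V in [("A",(214,118),[(75,212),(340,195),(140,100),(265,90),(155,322),(285,310)]),("B",(180,210),[(80,207),(318,222),(145,112),(268,122),(137,302),(255,315)])]:
    P=np.array([at_z("w1",ox+u/10-.45,oy+v/10-.45,.032)[:2] for u,v in V]); c=P.mean(0)
    a=np.degrees(np.arctan2(*(P-c)[:,::-1].T)); 
    m=np.degrees(np.angle(np.exp(1j*np.radians(a*6)).mean()))/6
    print(n,c.round(4),"vertex ang mod60",m.round(1),"flat normals",[round(m+30+k*60,1) for k in range(-2,3)],np.linalg.norm(P-c,axis=1).round(4))
o=arm.get_obs()["ee_rot"]; print("tool y ang",np.degrees(np.arctan2(o[1][1],o[0][1])))
E
```

```text
A [ 0.4308 -0.2474] vertex ang mod60 6.9 flat normals [np.float64(-83.1), np.float64(-23.1), np.float64(36.9), np.float64(96.9), np.float64(156.9)] [0.0157 0.0152 0.0144 0.0148 0.0152 0.0149]
B [ 0.515  -0.3425] vertex ang mod60 -2.1 flat normals [np.float64(-92.1), np.float64(-32.1), np.float64(27.9), np.float64(87.9), np.float64(147.9)] [0.0153 0.015  0.0154 0.0157 0.0152 0.0156]
tool y ang 63.228317323285886
```

Emit:
{"api": "send_rows", "payload": {
  "deltas": [
    {"gripper":60,"dx":-0.15,"dy":-0.06,"dz":-0.2,"turn":-0.22},
    {"gripper":60,"dx":-0.29,"dy":-0.12,"dz":-0.5,"turn":-0.44},
    {"gripper":60,"dx":-0.29,"dy":-0.12,"dz":-0.8,"turn":-0.66},
    {"gripper":60,"dx":-0.29,"dy":-0.12,"dz":-1.0,"turn":-0.88}
  ]
}}

```text
time: 2.87
eef_pos: [0.43, -0.247, 0.1594]
ee_rot: [[-0.595, 0.804, -0.001], [0.804, 0.595, 0.001], [0.001, -0.0, -1.0]]
ft_force: [0.5, 0.0, -0.4]
finger_gap: 0.705
grasp_force: 0.0
```

Emit:
{"api": "send_rows", "payload": {
  "deltas": [
    {"gripper":60,"dx":0,"dy":0,"dz":-0.3,"turn":0},
    {"gripper":60,"dx":0,"dy":0,"dz":-0.6,"turn":0},
    {"gripper":60,"dx":0,"dy":0,"dz":-0.9,"turn":0},
    {"gripper":60,"dx":0,"dy":0,"dz":-1.0,"turn":0},
    {"gripper":60,"dx":0,"dy":0,"dz":-1.0,"turn":0},
    {"gripper":60,"dx":0,"dy":0,"dz":-1.0,"turn":0}
  ]
}}

```text
time: 3.37
eef_pos: [0.431, -0.2481, 0.0618]
ee_rot: [[-0.599, 0.8, 0.0], [0.8, 0.599, 0.0], [0.0, 0.0, -1.0]]
ft_force: [-0.2, -0.2, 0.3]
finger_gap: 0.703
grasp_force: 0.0
```

```bash
python3 - <<'E'
from h import *
snap("scene","s1"); 
im=cv2.imread("pics/s1_raw.png");d=cv2.absdiff(im,cv2.imread("pics/s0_raw.png"))
hsv=cv2.cvtColor(im,cv2.COLOR_BGR2HSV);m=cv2.inRange(hsv,(5,180,120),(18,255,255));n,_,st,c=cv2.connectedComponentsWithStats(m)
print([(c[i].round(1).tolist(),int(st[i,4])) for i in range(1,n) if st[i,4]>20])
o=arm.get_obs();R=o["ee_rot"];print(o["eef_pos"],np.degrees(np.arctan2(R[1][1],R[0][1])),o["joint_positions"].round(2) if hasattr(o["joint_positions"],"round") else o["joint_positions"])
E
```

```text
[([148.8, 190.3], 33), ([120.6, 225.5], 67), ([257.1, 270.8], 141)]
[ 0.43143989 -0.2484068   0.06236976] 36.81717082680855 [ 0.14  0.63  0.35  2.07 -0.43  0.51  1.45]
```

Emit:
{"api": "send_rows", "payload": {
  "deltas": [
    {"gripper":60,"dx":0,"dy":0,"dz":-0.3,"turn":0},
    {"gripper":60,"dx":0,"dy":0,"dz":-0.53,"turn":0},
    {"gripper":60,"dx":0,"dy":0,"dz":-0.53,"turn":0},
    {"gripper":15,"dx":0,"dy":0,"dz":-0.53,"turn":0},
    {"gripper":15,"dx":0,"dy":0,"dz":-0.53,"turn":0},
    {"gripper":15,"dx":0,"dy":0,"dz":-0.53,"turn":0},
    {"gripper":15,"dx":0,"dy":0,"dz":-0.53,"turn":0},
    {"gripper":15,"dx":0,"dy":0,"dz":-0.53,"turn":0}
  ]
}}

```text
time: 4.08
eef_pos: [0.4316, -0.2489, 0.0098]
ee_rot: [[-0.599, 0.801, 0.002], [0.801, 0.599, -0.001], [-0.002, 0.001, -1.0]]
ft_force: [-2.3, 1.5, 13.8]
finger_gap: 0.295
grasp_force: 28.7
```

Emit:
{"api": "send_rows", "payload": {
  "deltas": [
    {"gripper":15,"dx":0,"dy":0,"dz":0,"turn":0},
    {"gripper":15,"dx":0,"dy":0,"dz":0,"turn":0},
    {"gripper":15,"dx":0,"dy":0,"dz":0.3,"turn":0},
    {"gripper":15,"dx":0,"dy":0,"dz":0.7,"turn":0},
    {"gripper":15,"dx":0,"dy":0,"dz":1.0,"turn":0},
    {"gripper":15,"dx":0,"dy":0,"dz":1.0,"turn":0}
  ]
}}

```text
time: 4.58
eef_pos: [0.4329, -0.2497, 0.1139]
ee_rot: [[-0.598, 0.801, 0.007], [0.801, 0.599, -0.003], [-0.007, 0.004, -1.0]]
ft_force: [2.2, -0.2, 0.1]
finger_gap: 0.298
grasp_force: 30.7
```

Emit:
{"api": "send_rows", "payload": {
  "deltas": [
    {"gripper":15,"dx":0.12,"dy":0.3,"dz":0,"turn":0},
    {"gripper":15,"dx":0.24,"dy":0.6,"dz":0,"turn":0},
    {"gripper":15,"dx":0.4,"dy":0.9,"dz":0,"turn":0}
  ]
}}

```text
time: 4.83
eef_pos: [0.4709, -0.1576, 0.1095]
ee_rot: [[-0.598, 0.802, 0.002], [0.802, 0.598, 0.0], [-0.001, 0.002, -1.0]]
ft_force: [1.0, -0.8, -0.7]
finger_gap: 0.292
grasp_force: 30.7
```

Emit:
{"api": "send_rows", "payload": {
  "deltas": [
    {"gripper":15,"dx":0.16,"dy":0.3,"dz":0,"turn":0},
    {"gripper":15,"dx":0.32,"dy":0.6,"dz":0,"turn":0},
    {"gripper":15,"dx":0.48,"dy":0.9,"dz":0,"turn":0}
  ]
}}

```text
time: 5.08
eef_pos: [0.5196, -0.0667, 0.1094]
ee_rot: [[-0.599, 0.801, 0.002], [0.801, 0.599, 0.0], [-0.001, 0.002, -1.0]]
ft_force: [1.1, -1.0, 0.3]
finger_gap: 0.296
grasp_force: 30.7
```

Emit:
{"api": "send_rows", "payload": {
  "deltas": [
    {"gripper":15,"dx":0.16,"dy":0.3,"dz":0,"turn":0},
    {"gripper":15,"dx":0.3,"dy":0.6,"dz":0,"turn":0},
    {"gripper":15,"dx":0.3,"dy":0.8,"dz":0,"turn":0},
    {"gripper":15,"dx":0.3,"dy":0.8,"dz":-0.3,"turn":0},
    {"gripper":15,"dx":0.3,"dy":0.8,"dz":-0.6,"turn":0},
    {"gripper":15,"dx":0.3,"dy":0.8,"dz":-0.7,"turn":0},
    {"gripper":15,"dx":0.3,"dy":0.8,"dz":-0.7,"turn":0},
    {"gripper":15,"dx":0.3,"dy":0.8,"dz":-0.7,"turn":0}
  ]
}}

```text
time: 5.75
eef_pos: [0.549, 0.011, 0.0391]
ee_rot: [[-0.598, 0.801, 0.0], [0.801, 0.598, -0.0], [-0.0, 0.0, -1.0]]
ft_force: [-0.6, -0.5, 0.4]
finger_gap: 0.3
grasp_force: 30.7
```

Emit:
{"api": "send_rows", "payload": {
  "deltas": [
    {"gripper":40,"dx":0,"dy":0,"dz":0,"turn":0},
    {"gripper":40,"dx":0,"dy":0,"dz":0,"turn":0},
    {"gripper":40,"dx":0,"dy":0,"dz":0,"turn":0},
    {"gripper":40,"dx":0,"dy":0,"dz":0.4,"turn":0},
    {"gripper":40,"dx":0,"dy":0,"dz":0.8,"turn":0},
    {"gripper":40,"dx":0,"dy":0,"dz":1.0,"turn":0}
  ]
}}

```text
time: 6.25
eef_pos: [0.5497, 0.011, 0.1421]
ee_rot: [[-0.598, 0.801, 0.003], [0.801, 0.598, 0.0], [-0.002, 0.003, -1.0]]
ft_force: [1.2, -0.1, 1.1]
finger_gap: 0.471
grasp_force: 0.0
```

Emit:
{"api": "send_rows", "payload": {
  "deltas": [
    {"gripper":60,"dx":-0.1,"dy":-0.3,"dz":0.1,"turn":0},
    {"gripper":60,"dx":-0.2,"dy":-0.6,"dz":0.1,"turn":0},
    {"gripper":60,"dx":-0.3,"dy":-0.95,"dz":0.1,"turn":0}
  ]
}}

```text
time: 6.5
eef_pos: [0.5189, -0.0834, 0.1494]
ee_rot: [[-0.601, 0.799, 0.002], [0.799, 0.601, 0.001], [-0.001, 0.002, -1.0]]
ft_force: [0.8, -0.9, -0.7]
finger_gap: 0.698
grasp_force: 0.0
```

Emit:
{"api": "send_rows", "payload": {
  "deltas": [
    {"gripper":60,"dx":0,"dy":-0.35,"dz":0,"turn":-0.1},
    {"gripper":60,"dx":0,"dy":-0.7,"dz":0,"turn":-0.2},
    {"gripper":60,"dx":0,"dy":-1.0,"dz":0,"turn":-0.3}
  ]
}}

```text
time: 6.75
eef_pos: [0.5184, -0.1859, 0.149]
ee_rot: [[-0.463, 0.886, 0.001], [0.886, 0.463, -0.0], [-0.001, 0.001, -1.0]]
ft_force: [1.2, 0.7, 1.6]
finger_gap: 0.706
grasp_force: 0.0
```

```bash
python3 - <<'E'
from h import *
snap("wrist","w2"); snap("scene","s2")
o=arm.get_obs();R=o["ee_rot"];print(o["time"],o["eef_pos"],np.degrees(np.arctan2(R[1][1],R[0][1])))
a=cv2.resize(cv2.imread("pics/s2_raw.png")[95:295,90:410],(400*2//2,250)); b=cv2.resize(cv2.imread("pics/w2_raw.png"),(400,300))
s=cv2.resize(cv2.imread("pics/s2_raw.png")[95:255,90:350],(780,480))
cv2.imwrite("pics/s2c.png",s)
for f in("s2","w2"):
    hsv=cv2.cvtColor(cv2.imread(f"pics/{f}_raw.png"),cv2.COLOR_BGR2HSV);m=cv2.inRange(hsv,(5,170,110),(19,255,255));n,_,st,c=cv2.connectedComponentsWithStats(m)
    print(f,[(c[i].round(1).tolist(),int(st[i,4]),at_z(f,*c[i],.03).round(3)[:2]) for i in range(1,n) if st[i,4]>15])
E
```

```text
6.85 [ 0.51801267 -0.18877546  0.14907271] 27.315998070835196
s2 [([255.1, 195.5], 76, array([0.555, 0.01 ])), ([120.4, 226.1], 89, array([ 0.517, -0.344])), ([258.1, 270.8], 173, array([ 0.765, -0.066]))]
w2 [([187.1, 311.3], 195, array([ 0.522, -0.333]))]
```

View pics/s2c.png

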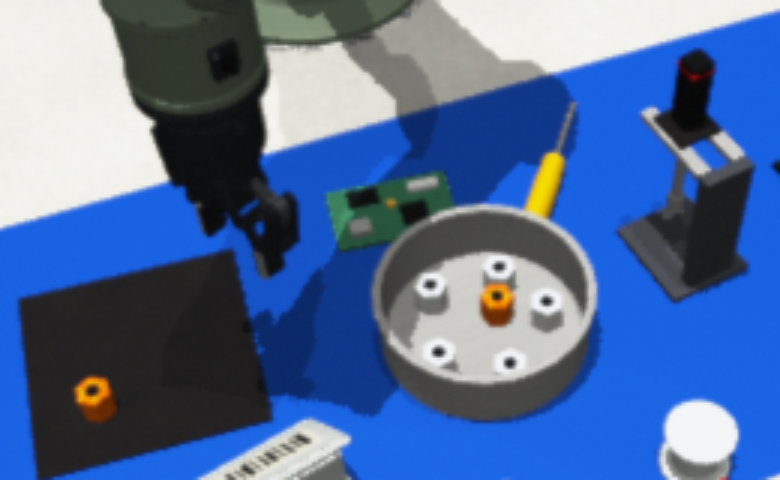

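Bead A stands in the pot at crop pixel (497,300), and bead B at (93,398) hasn't moved.

Emit:
{"api": "send_rows", "payload": {
  "deltas": [
    {"gripper":60,"dx":-0.03,"dy":-0.35,"dz":0,"turn":0},
    {"gripper":60,"dx":-0.03,"dy":-0.7,"dz":0,"turn":0},
    {"gripper":60,"dx":-0.03,"dy":-1.0,"dz":-0.2,"turn":0}
  ]
}}

```text
time: 7.1
eef_pos: [0.5171, -0.2859, 0.1312]
ee_rot: [[-0.467, 0.884, 0.005], [0.884, 0.467, -0.002], [-0.004, 0.003, -1.0]]
ft_force: [1.0, -0.1, 0.4]
finger_gap: 0.702
grasp_force: 0.0
```

Emit:
{"api": "send_rows", "payload": {
  "deltas": [
    {"gripper":60,"dx":0,"dy":-0.3,"dz":-0.2,"turn":0},
    {"gripper":60,"dx":0,"dy":-0.53,"dz":-0.4,"turn":0},
    {"gripper":60,"dx":0,"dy":-0.53,"dz":-0.7,"turn":0},
    {"gripper":60,"dx":0,"dy":-0.53,"dz":-0.7,"turn":0},
    {"gripper":60,"dx":0,"dy":-0.53,"dz":-0.7,"turn":0}
  ]
}}

```text
time: 7.52
eef_pos: [0.5152, -0.3358, 0.0578]
ee_rot: [[-0.466, 0.885, -0.002], [0.885, 0.466, 0.001], [0.002, -0.001, -1.0]]
ft_force: [1.1, -0.4, 2.3]
finger_gap: 0.704
grasp_force: 0.0
```

```bash
python3 - <<'E'
from h import *
o=arm.get_obs();R=o["ee_rot"];print(o["time"],o["eef_pos"],np.degrees(np.arctan2(R[1][1],R[0][1])))
snap("scene","s3")
for f in("s3",):
    hsv=cv2.cvtColor(cv2.imread(f"pics/{f}_raw.png"),cv2.COLOR_BGR2HSV);m=cv2.inRange(hsv,(5,170,110),(19,255,255));n,_,st,c=cv2.connectedComponentsWithStats(m)
    print(f,[(c[i].round(1).tolist(),int(st[i,4]),at_z(f,*c[i],.03).round(3)[:2]) for i in range(1,n) if st[i,4]>15])
E
```

```text
7.5167 [ 0.51521788 -0.33576878  0.0577577 ] 27.79695879480604
s3 [([255.1, 195.7], 78, array([0.556, 0.01 ])), ([119.1, 226.3], 41, array([ 0.517, -0.347])), ([258.1, 270.8], 173, array([ 0.765, -0.066]))]
```

Emit:
{"api": "send_rows", "payload": {
  "deltas": [
    {"gripper":60,"dx":0,"dy":0,"dz":0,"turn":0},
    {"gripper":60,"dx":0,"dy":0,"dz":0,"turn":0}
  ]
}}

```text
time: 7.73
eef_pos: [0.5168, -0.336, 0.0598]
ee_rot: [[-0.467, 0.884, 0.002], [0.884, 0.467, -0.001], [-0.002, 0.001, -1.0]]
ft_force: [1.2, -0.2, 0.1]
finger_gap: 0.698
grasp_force: 0.0
```

Steady at y = -0.336, so I'll make up the remaining 6.5 mm.

Emit:
{"api": "send_rows", "payload": {
  "deltas": [
    {"gripper":60,"dx":-0.02,"dy":-0.065,"dz":0,"turn":0},
    {"gripper":60,"dx":-0.02,"dy":-0.065,"dz":-0.2,"turn":0},
    {"gripper":60,"dx":-0.02,"dy":-0.065,"dz":-0.5,"turn":0},
    {"gripper":60,"dx":-0.02,"dy":-0.065,"dz":-0.5,"turn":0},
    {"gripper":15,"dx":-0.02,"dy":-0.065,"dz":-0.5,"turn":0},
    {"gripper":15,"dx":-0.02,"dy":-0.065,"dz":-0.5,"turn":0},
    {"gripper":15,"dx":-0.02,"dy":-0.065,"dz":-0.5,"turn":0},
    {"gripper":15,"dx":-0.02,"dy":-0.065,"dz":-0.5,"turn":0}
  ]
}}

```text
time: 8.4
eef_pos: [0.5144, -0.3436, 0.0098]
ee_rot: [[-0.466, 0.885, 0.002], [0.885, 0.466, -0.001], [-0.002, 0.001, -1.0]]
ft_force: [-1.4, -0.3, 6.7]
finger_gap: 0.293
grasp_force: 29.5
```

Emit:
{"api": "send_rows", "payload": {
  "deltas": [
    {"gripper":15,"dx":0,"dy":0,"dz":0,"turn":0},
    {"gripper":15,"dx":0,"dy":0,"dz":0,"turn":0},
    {"gripper":15,"dx":0,"dy":0,"dz":0,"turn":0},
    {"gripper":15,"dx":0,"dy":0,"dz":0.3,"turn":0},
    {"gripper":15,"dx":0,"dy":0,"dz":0.7,"turn":0},
    {"gripper":15,"dx":0,"dy":0,"dz":1.0,"turn":0},
    {"gripper":15,"dx":0,"dy":0,"dz":1.0,"turn":0}
  ]
}}

```text
time: 8.98
eef_pos: [0.516, -0.345, 0.1151]
ee_rot: [[-0.466, 0.885, 0.008], [0.885, 0.466, -0.004], [-0.007, 0.005, -1.0]]
ft_force: [1.0, -1.3, -0.4]
finger_gap: 0.294
grasp_force: 29.9
```

Emit:
{"api": "send_rows", "payload": {
  "deltas": [
    {"gripper":15,"dx":0,"dy":0.3,"dz":0.05,"turn":0},
    {"gripper":15,"dx":0,"dy":0.6,"dz":0.05,"turn":0},
    {"gripper":15,"dx":0,"dy":1.0,"dz":0.05,"turn":0}
  ]
}}

```text
time: 9.23
eef_pos: [0.5137, -0.2438, 0.1147]
ee_rot: [[-0.464, 0.886, 0.002], [0.886, 0.464, -0.002], [-0.002, 0.001, -1.0]]
ft_force: [0.4, -0.2, -0.8]
finger_gap: 0.299
grasp_force: 29.9
```

Emit:
{"api": "send_rows", "payload": {
  "deltas": [
    {"gripper":15,"dx":0,"dy":0.3,"dz":0,"turn":0},
    {"gripper":15,"dx":0,"dy":0.7,"dz":0,"turn":0},
    {"gripper":15,"dx":0.1,"dy":1.0,"dz":0,"turn":0}
  ]
}}

```text
time: 9.48
eef_pos: [0.5227, -0.1405, 0.1142]
ee_rot: [[-0.466, 0.885, 0.001], [0.885, 0.466, 0.001], [0.001, 0.001, -1.0]]
ft_force: [1.4, 0.2, 0.0]
finger_gap: 0.296
grasp_force: 29.9
```

Emit:
{"api": "send_rows", "payload": {
  "deltas": [
    {"gripper":15,"dx":0.2,"dy":0.3,"dz":0,"turn":0},
    {"gripper":15,"dx":0.4,"dy":0.7,"dz":0,"turn":0},
    {"gripper":15,"dx":0.48,"dy":1.0,"dz":0,"turn":0},
    {"gripper":15,"dx":0.48,"dy":1.0,"dz":0,"turn":0}
  ]
}}

```text
time: 9.82
eef_pos: [0.574, -0.0351, 0.1136]
ee_rot: [[-0.474, 0.881, 0.002], [0.881, 0.474, 0.003], [0.002, 0.003, -1.0]]
ft_force: [0.2, 1.3, -0.7]
finger_gap: 0.292
grasp_force: 29.9
```

Emit:
{"api": "send_rows", "payload": {
  "deltas": [
    {"gripper":15,"dx":0,"dy":0.28,"dz":0,"turn":0},
    {"gripper":15,"dx":0,"dy":0.28,"dz":-0.2,"turn":0},
    {"gripper":15,"dx":0,"dy":0.28,"dz":-0.5,"turn":0},
    {"gripper":15,"dx":0,"dy":0.28,"dz":-0.75,"turn":0},
    {"gripper":15,"dx":0,"dy":0.28,"dz":-0.75,"turn":0},
    {"gripper":15,"dx":0,"dy":0.28,"dz":-0.75,"turn":0}
  ]
}}

```text
time: 10.32
eef_pos: [0.5715, -0.0155, 0.0386]
ee_rot: [[-0.466, 0.885, -0.001], [0.885, 0.466, -0.0], [0.0, -0.001, -1.0]]
ft_force: [0.1, -0.7, 0.5]
finger_gap: 0.297
grasp_force: 29.9
```

Emit:
{"api": "send_rows", "payload": {
  "deltas": [
    {"gripper":40,"dx":0,"dy":0,"dz":0,"turn":0},
    {"gripper":40,"dx":0,"dy":0,"dz":0,"turn":0},
    {"gripper":40,"dx":0,"dy":0,"dz":0,"turn":0},
    {"gripper":40,"dx":0,"dy":0,"dz":0.4,"turn":0},
    {"gripper":40,"dx":0,"dy":0,"dz":0.8,"turn":0},
    {"gripper":40,"dx":0,"dy":0,"dz":1.0,"turn":0}
  ]
}}

```text
time: 10.82
eef_pos: [0.5728, -0.0156, 0.1425]
ee_rot: [[-0.466, 0.885, 0.004], [0.885, 0.466, 0.0], [-0.002, 0.003, -1.0]]
ft_force: [-0.7, 0.2, 0.8]
finger_gap: 0.466
grasp_force: 0.0
```

Emit:
{"api": "send_rows", "payload": {
  "deltas": [
    {"gripper":60,"dx":-0.3,"dy":0.1,"dz":0.3,"turn":0},
    {"gripper":60,"dx":-0.6,"dy":0.2,"dz":0.6,"turn":0},
    {"gripper":60,"dx":-0.9,"dy":0.2,"dz":1.0,"turn":0}
  ]
}}

```text
time: 11.07
eef_pos: [0.4871, 0.0059, 0.2292]
ee_rot: [[-0.467, 0.884, -0.001], [0.884, 0.467, 0.001], [0.001, -0.001, -1.0]]
ft_force: [0.4, 1.2, 1.9]
finger_gap: 0.702
grasp_force: 0.0
```

Emit:
{"api": "send_rows", "payload": {
  "deltas": [
    {"gripper":60,"dx":0.1,"dy":0.2,"dz":0.3,"turn":-0.2},
    {"gripper":60,"dx":0.2,"dy":0.5,"dz":0.5,"turn":-0.4},
    {"gripper":60,"dx":0.3,"dy":0.8,"dz":0.7,"turn":-0.55},
    {"gripper":60,"dx":0.4,"dy":1.0,"dz":0.7,"turn":-0.68},
    {"gripper":60,"dx":0.42,"dy":1.0,"dz":0.7,"turn":-0.68}
  ]
}}

```text
time: 11.48
eef_pos: [0.5322, 0.1098, 0.2997]
ee_rot: [[-0.13, 0.992, 0.002], [0.992, 0.13, 0.002], [0.002, 0.002, -1.0]]
ft_force: [-0.0, -0.3, -0.7]
finger_gap: 0.701
grasp_force: 0.0
```

Emit:
{"api": "send_rows", "payload": {
  "deltas": [
    {"gripper":60,"dx":0,"dy":0.3,"dz":0,"turn":0},
    {"gripper":60,"dx":0,"dy":0.3,"dz":0,"turn":0},
    {"gripper":60,"dx":0,"dy":0.3,"dz":0,"turn":0}
  ]
}}

```text
time: 11.73
eef_pos: [0.5307, 0.1356, 0.2986]
ee_rot: [[-0.131, 0.991, -0.0], [0.991, 0.131, 0.0], [0.0, 0.0, -1.0]]
ft_force: [-0.5, -0.7, 0.3]
finger_gap: 0.701
grasp_force: 0.0
```

```bash
python3 - <<'E'
from h import *
snap("wrist","w3"); snap("scene","s3")
o=arm.get_obs();R=o["ee_rot"];print(o["time"],o["eef_pos"],np.degrees(np.arctan2(R[1][1],R[0][1])),o["joint_positions"])
print(proj("w3",(.519,.2,.228))*1.5)
E
```

```text
11.8333 [0.53090719 0.13399996 0.2987867 ] 7.377685151247048 [-0.91712823  0.41988401  0.78225769  1.74986439 -0.32717459  1.10689925
  0.0991404 ]
[372.31973115 160.57238543]
```

View pics/w3.png

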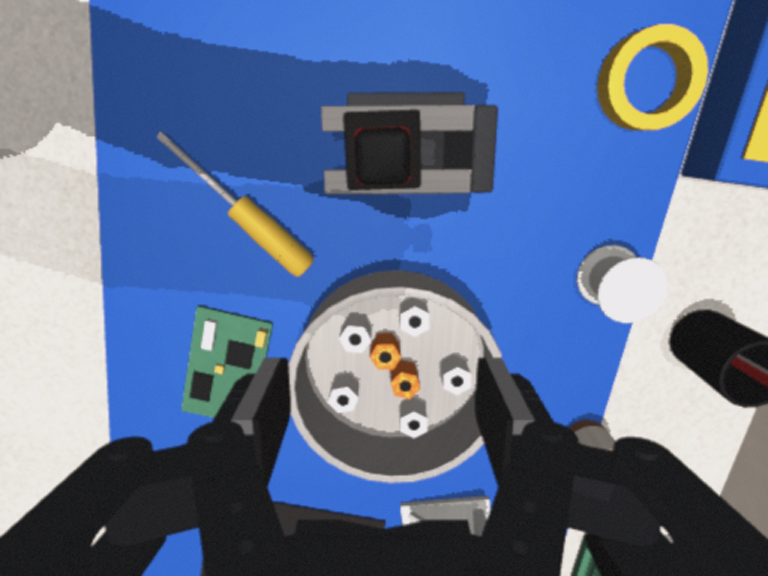

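The wrist view shows both orange beads standing in the pot. The stirrer's grip top centres at (383,156) and its flange at (382,150). The prong tips are at x=322 and the fork lines up with the tool.

```bash
python3 - <<'E'
from h import *
q=lambda u,v,z: at_z("w3",u/1.5-.2,v/1.5-.2,z).round(4)[:2]
print("grip top",q(383,157,.228),"flange c",q(382.5,150,.156),"fl corners",q(344,112,.156),q(420,112,.156),q(345,189,.156),q(421,187,.156))
print("prongs",q(322,107,.15),q(322,130,.15),q(324,170,.15),q(324,193,.15),"post",q(472,192,.15),q(474,105,.15), q(497,105,.15),q(493,191,.15))
print("seat mid",q(383,130,.15),q(383,170,.15))
P=[q(u,v,.066) for u,v in [(290,385),(505,385),(398,482),(320,310),(340,465),(455,468)]]
print("driver",q(165,135,.01),q(305,268,.015))
E
```

```text
grip top [0.5232 0.2022] flange c [0.523  0.2026] fl corners [0.4989 0.2201] [0.5411 0.2257] [0.504  0.1778] [0.5481 0.1848]
prongs [0.4857 0.2213] [0.4868 0.2089] [0.4901 0.1865] [0.4914 0.1731] post [0.5795 0.1853] [0.5715 0.2337] [0.5845 0.2354] [0.5919 0.1875]
seat mid [0.5218 0.2135] [0.5248 0.1911]
driver [0.3365 0.1855] [0.4663 0.0842]
```

Emit:
{"api": "send_rows", "payload": {
  "deltas": [
    {"gripper":60,"dx":-0.04,"dy":0.3,"dz":0,"turn":0},
    {"gripper":60,"dx":-0.09,"dy":0.6,"dz":0,"turn":0},
    {"gripper":60,"dx":-0.09,"dy":0.68,"dz":0,"turn":0},
    {"gripper":60,"dx":-0.09,"dy":0.68,"dz":0,"turn":0}
  ]
}}

```text
time: 12.17
eef_pos: [0.5216, 0.2045, 0.2984]
ee_rot: [[-0.131, 0.991, -0.0], [0.991, 0.131, 0.0], [0.0, -0.0, -1.0]]
ft_force: [-0.4, -1.0, 0.3]
finger_gap: 0.703
grasp_force: 0.0
```

Emit:
{"api": "send_rows", "payload": {
  "deltas": [
    {"gripper":60,"dx":0,"dy":0,"dz":0,"turn":0},
    {"gripper":60,"dx":0,"dy":0,"dz":0,"turn":0}
  ]
}}

```text
time: 12.33
eef_pos: [0.5223, 0.2012, 0.2987]
ee_rot: [[-0.127, 0.992, 0.0], [0.992, 0.127, -0.0], [-0.0, 0.0, -1.0]]
ft_force: [-0.1, -0.2, -0.5]
finger_gap: 0.702
grasp_force: 0.0
```

Emit:
{"api": "send_rows", "payload": {
  "deltas": [
    {"gripper":60,"dx":0,"dy":0.01,"dz":-0.3,"turn":0},
    {"gripper":60,"dx":0,"dy":0.01,"dz":-0.6,"turn":0},
    {"gripper":60,"dx":0,"dy":0.01,"dz":-0.9,"turn":0},
    {"gripper":60,"dx":0,"dy":0.01,"dz":-1.0,"turn":0}
  ],
  "newtons": 80
}}

```text
time: 12.67
eef_pos: [0.5208, 0.2021, 0.1954]
ee_rot: [[-0.127, 0.992, -0.003], [0.992, 0.127, -0.002], [-0.002, -0.003, -1.0]]
ft_force: [-0.2, -0.7, -0.8]
finger_gap: 0.704
grasp_force: 0.0
```

Emit:
{"api": "send_rows", "payload": {
  "deltas": [
    {"gripper":60,"dx":0,"dy":0,"dz":-0.22,"turn":0},
    {"gripper":60,"dx":0,"dy":0,"dz":-0.22,"turn":0},
    {"gripper":10,"dx":0,"dy":0,"dz":-0.22,"turn":0},
    {"gripper":10,"dx":0,"dy":0,"dz":-0.22,"turn":0},
    {"gripper":10,"dx":0,"dy":0,"dz":-0.22,"turn":0},
    {"gripper":10,"dx":0,"dy":0,"dz":-0.22,"turn":0},
    {"gripper":10,"dx":0,"dy":0,"dz":-0.22,"turn":0},
    {"gripper":10,"dx":0,"dy":0,"dz":-0.22,"turn":0}
  ]
}}

```text
time: 13.33
eef_pos: [0.5227, 0.2038, 0.178]
ee_rot: [[-0.128, 0.992, 0.002], [0.992, 0.128, 0.001], [0.001, 0.002, -1.0]]
ft_force: [-2.1, -2.0, 8.8]
finger_gap: 0.27
grasp_force: 77.6
```

Emit:
{"api": "send_rows", "payload": {
  "deltas": [
    {"gripper":10,"dx":0,"dy":0,"dz":0,"turn":0},
    {"gripper":10,"dx":0,"dy":0,"dz":0,"turn":0},
    {"gripper":10,"dx":0,"dy":0,"dz":0,"turn":0},
    {"gripper":10,"dx":0,"dy":0,"dz":0,"turn":0}
  ]
}}

```text
time: 13.67
eef_pos: [0.5227, 0.2038, 0.178]
ee_rot: [[-0.128, 0.992, 0.002], [0.992, 0.128, 0.001], [0.001, 0.002, -1.0]]
ft_force: [-2.0, -1.5, 9.4]
finger_gap: 0.271
grasp_force: 77.6
```

```bash
python3 - <<'E'
from h import *
o=arm.get_obs();R=o["ee_rot"];print(o["time"],o["eef_pos"],np.degrees(np.arctan2(R[1][1],R[0][1])),o["ft_force"],o["grasp_force"],o["finger_gap"])
E
```

```text
13.6667 [0.52274817 0.2038215  0.17804801] 7.379234712873922 [-1.95581507 -1.50985168  9.44198786] 77.60230779647827 0.2712974423041506
```

Emit:
{"api": "send_rows", "payload": {
  "deltas": [
    {"gripper":10,"dx":0,"dy":0,"dz":0.05,"turn":0},
    {"gripper":10,"dx":0,"dy":0,"dz":0.1,"turn":0},
    {"gripper":10,"dx":0,"dy":0,"dz":0.1,"turn":0},
    {"gripper":10,"dx":0,"dy":0,"dz":0.1,"turn":0}
  ]
}}

```text
time: 14.0
eef_pos: [0.5222, 0.2041, 0.187]
ee_rot: [[-0.129, 0.992, 0.001], [0.992, 0.129, 0.001], [0.001, 0.001, -1.0]]
ft_force: [-0.7, -0.9, -0.9]
finger_gap: 0.272
grasp_force: 78.1
```

Emit:
{"api": "send_rows", "payload": {
  "deltas": [
    {"gripper":10,"dx":-0.1,"dy":-0.013,"dz":0,"turn":0},
    {"gripper":10,"dx":-0.25,"dy":-0.033,"dz":0,"turn":0},
    {"gripper":10,"dx":-0.45,"dy":-0.06,"dz":0,"turn":0},
    {"gripper":10,"dx":-0.65,"dy":-0.085,"dz":0,"turn":0},
    {"gripper":10,"dx":-0.65,"dy":-0.085,"dz":0.2,"turn":0},
    {"gripper":10,"dx":-0.65,"dy":-0.085,"dz":0.5,"turn":0},
    {"gripper":10,"dx":-0.65,"dy":-0.085,"dz":0.6,"turn":0},
    {"gripper":10,"dx":-0.65,"dy":-0.085,"dz":0.6,"turn":0}
  ]
}}

```text
time: 14.67
eef_pos: [0.4579, 0.1958, 0.2484]
ee_rot: [[-0.129, 0.992, 0.003], [0.992, 0.129, 0.002], [0.002, 0.003, -1.0]]
ft_force: [0.4, -0.4, -1.8]
finger_gap: 0.274
grasp_force: 78.9
```

```bash
python3 - <<'E'
from h import *
o=arm.get_obs();R=o["ee_rot"];print(o["time"],o["eef_pos"],np.degrees(np.arctan2(R[1][1],R[0][1])),o["ft_force"],o["grasp_force"],o["finger_gap"])
snap("side","d4",(125,90,325,240),4)
E
```

```text
14.6667 [0.45791845 0.19584675 0.24843973] 7.4138174090545865 [ 0.38932113 -0.38006876 -1.77624805] 78.92509818077087 0.27397500892968507
```

View pics/d4.png

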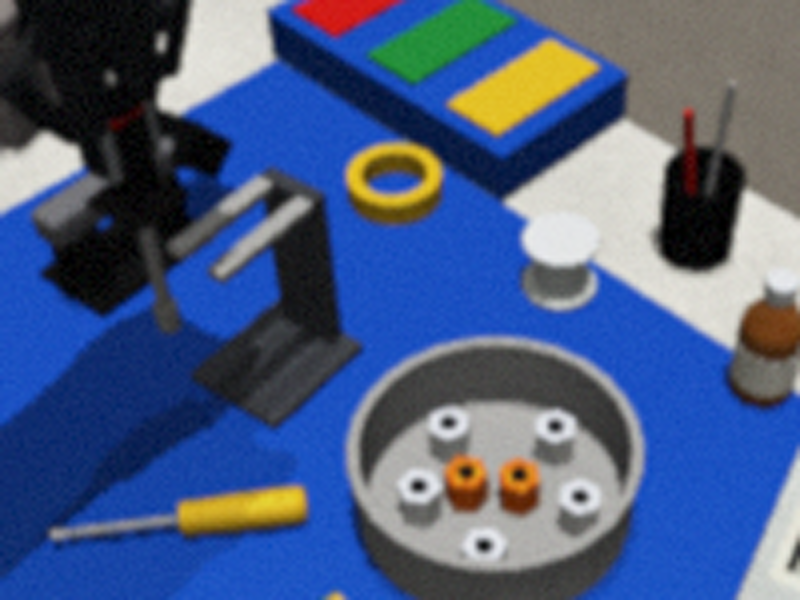

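The side view shows the stirrer hanging straight in the fingers and clear of the fork, with all 7 beads standing in the pot. Next I move over the pot gap at about 36 degrees.

Emit:
{"api": "send_rows", "payload": {
  "deltas": [
    {"gripper":10,"dx":0,"dy":-0.3,"dz":0,"turn":0},
    {"gripper":10,"dx":0,"dy":-0.6,"dz":0,"turn":0},
    {"gripper":10,"dx":0,"dy":-0.9,"dz":0,"turn":0},
    {"gripper":10,"dx":0.1,"dy":-1.0,"dz":0,"turn":0}
  ],
  "newtons": 100
}}

```text
time: 15.05
eef_pos: [0.4653, 0.0914, 0.2455]
ee_rot: [[-0.126, 0.992, -0.002], [0.992, 0.126, -0.001], [-0.0, -0.002, -1.0]]
ft_force: [0.4, -0.8, 0.1]
finger_gap: 0.268
grasp_force: 98.0
```

Emit:
{"api": "send_rows", "payload": {
  "deltas": [
    {"gripper":10,"dx":0.3,"dy":-0.2,"dz":0,"turn":0},
    {"gripper":10,"dx":0.6,"dy":-0.4,"dz":0,"turn":0},
    {"gripper":10,"dx":0.9,"dy":-0.6,"dz":0,"turn":0},
    {"gripper":10,"dx":1.0,"dy":-0.7,"dz":0,"turn":0},
    {"gripper":10,"dx":1.0,"dy":-0.7,"dz":0,"turn":0}
  ]
}}

```text
time: 15.47
eef_pos: [0.5684, 0.0221, 0.2447]
ee_rot: [[-0.125, 0.992, -0.001], [0.992, 0.125, -0.002], [-0.002, -0.001, -1.0]]
ft_force: [-0.4, -0.8, -2.4]
finger_gap: 0.268
grasp_force: 98.4
```

Emit:
{"api": "send_rows", "payload": {
  "deltas": [
    {"gripper":10,"dx":0.34,"dy":0,"dz":0,"turn":0},
    {"gripper":10,"dx":0.34,"dy":0,"dz":0,"turn":0},
    {"gripper":10,"dx":0.34,"dy":0,"dz":0,"turn":0},
    {"gripper":10,"dx":0.34,"dy":0,"dz":0,"turn":0},
    {"gripper":10,"dx":0.34,"dy":0,"dz":0,"turn":0}
  ]
}}

```text
time: 15.88
eef_pos: [0.6001, 0.0256, 0.2459]
ee_rot: [[-0.129, 0.992, -0.001], [0.992, 0.129, 0.0], [0.0, -0.001, -1.0]]
ft_force: [0.0, -0.4, -0.3]
finger_gap: 0.27
grasp_force: 98.6
```

Emit:
{"api": "send_rows", "payload": {
  "deltas": [
    {"gripper":10,"dx":0.01,"dy":0,"dz":-0.3,"turn":0},
    {"gripper":10,"dx":0.01,"dy":0,"dz":-0.6,"turn":0},
    {"gripper":10,"dx":0.01,"dy":0,"dz":-0.85,"turn":0},
    {"gripper":10,"dx":0.01,"dy":0,"dz":-0.96,"turn":0},
    {"gripper":10,"dx":0.01,"dy":0,"dz":-0.96,"turn":0},
    {"gripper":10,"dx":0.01,"dy":0,"dz":-0.96,"turn":0}
  ]
}}

```text
time: 16.38
eef_pos: [0.6021, 0.0253, 0.1512]
ee_rot: [[-0.129, 0.992, 0.0], [0.992, 0.129, -0.0], [-0.0, 0.0, -1.0]]
ft_force: [0.1, -0.7, -1.4]
finger_gap: 0.269
grasp_force: 98.9
```

Emit:
{"api": "send_rows", "payload": {
  "deltas": [
    {"gripper":10,"dx":-0.143,"dy":0.132,"dz":0,"turn":0},
    {"gripper":10,"dx":-0.326,"dy":0.2,"dz":0,"turn":0},
    {"gripper":10,"dx":-0.521,"dy":0.192,"dz":0,"turn":0},
    {"gripper":10,"dx":-0.698,"dy":0.111,"dz":0,"turn":0},
    {"gripper":10,"dx":-0.831,"dy":-0.033,"dz":0,"turn":0},
    {"gripper":10,"dx":-0.898,"dy":-0.216,"dz":0,"turn":0},
    {"gripper":10,"dx":-0.891,"dy":-0.411,"dz":0,"turn":0},
    {"gripper":10,"dx":-0.809,"dy":-0.588,"dz":0,"turn":0}
  ]
}}

```text
time: 17.05
eef_pos: [0.5209, -0.0342, 0.1525]
ee_rot: [[-0.129, 0.992, 0.002], [0.992, 0.129, 0.001], [0.001, 0.002, -1.0]]
ft_force: [0.7, -0.1, -0.3]
finger_gap: 0.266
grasp_force: 98.7
```

Emit:
{"api": "send_rows", "payload": {
  "deltas": [
    {"gripper":10,"dx":0.143,"dy":-0.132,"dz":0,"turn":0},
    {"gripper":10,"dx":0.326,"dy":-0.2,"dz":0,"turn":0},
    {"gripper":10,"dx":0.521,"dy":-0.192,"dz":0,"turn":0},
    {"gripper":10,"dx":0.698,"dy":-0.111,"dz":0,"turn":0},
    {"gripper":10,"dx":0.831,"dy":0.033,"dz":0,"turn":0},
    {"gripper":10,"dx":0.898,"dy":0.216,"dz":0,"turn":0},
    {"gripper":10,"dx":0.891,"dy":0.411,"dz":0,"turn":0},
    {"gripper":10,"dx":0.809,"dy":0.588,"dz":0,"turn":0}
  ]
}}

```text
time: 17.72
eef_pos: [0.6038, 0.0264, 0.1522]
ee_rot: [[-0.129, 0.992, 0.003], [0.992, 0.129, 0.0], [-0.0, 0.003, -1.0]]
ft_force: [-0.5, 0.4, -1.3]
finger_gap: 0.272
grasp_force: 99.0
```

```bash
python3 - <<'E'
from h import *
snap("side","d5"); snap("scene","s5")
a=cv2.resize(cv2.imread("pics/s5_raw.png")[145:245,200:300],(400,400),interpolation=cv2.INTER_CUBIC); b=cv2.resize(cv2.imread("pics/d5_raw.png")[160:260,200:300],(400,400),interpolation=cv2.INTER_CUBIC)
cv2.imwrite("pics/c5.png",np.hstack([a,b]))
E
```

```text
(no output)
```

View pics/c5.png

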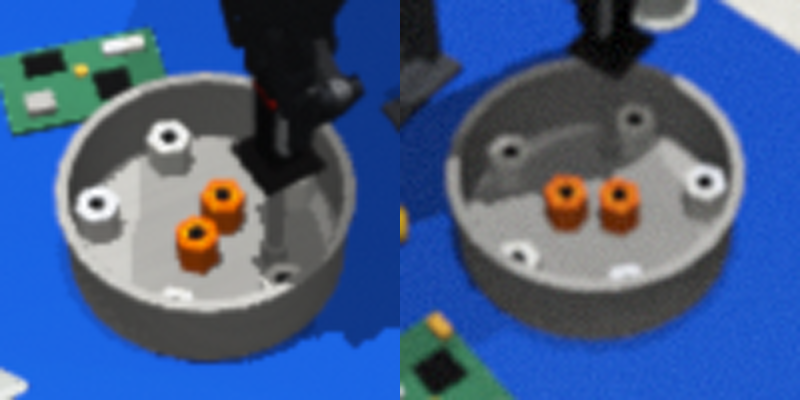

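One circle pushed all five whites out to the wall and left the oranges in the middle, with no notable force. I'll do three more circles 3 mm lower.

Emit:
{"api": "send_rows", "payload": {
  "deltas": [
    {"gripper":10,"dx":-0.143,"dy":0.132,"dz":-0.03,"turn":0},
    {"gripper":10,"dx":-0.326,"dy":0.2,"dz":-0.03,"turn":0},
    {"gripper":10,"dx":-0.521,"dy":0.192,"dz":-0.03,"turn":0},
    {"gripper":10,"dx":-0.698,"dy":0.111,"dz":-0.03,"turn":0},
    {"gripper":10,"dx":-0.831,"dy":-0.033,"dz":-0.03,"turn":0},
    {"gripper":10,"dx":-0.898,"dy":-0.216,"dz":-0.03,"turn":0},
    {"gripper":10,"dx":-0.891,"dy":-0.411,"dz":-0.03,"turn":0},
    {"gripper":10,"dx":-0.809,"dy":-0.588,"dz":-0.03,"turn":0}
  ]
}}

```text
time: 18.48
eef_pos: [0.5207, -0.0347, 0.1492]
ee_rot: [[-0.128, 0.992, 0.002], [0.992, 0.128, 0.001], [0.001, 0.002, -1.0]]
ft_force: [0.8, 0.4, -1.1]
finger_gap: 0.269
grasp_force: 99.0
```

Emit:
{"api": "send_rows", "payload": {
  "deltas": [
    {"gripper":10,"dx":0.143,"dy":-0.132,"dz":0,"turn":0},
    {"gripper":10,"dx":0.326,"dy":-0.2,"dz":0,"turn":0},
    {"gripper":10,"dx":0.521,"dy":-0.192,"dz":0,"turn":0},
    {"gripper":10,"dx":0.698,"dy":-0.111,"dz":0,"turn":0},
    {"gripper":10,"dx":0.831,"dy":0.033,"dz":0,"turn":0},
    {"gripper":10,"dx":0.898,"dy":0.216,"dz":0,"turn":0},
    {"gripper":10,"dx":0.891,"dy":0.411,"dz":0,"turn":0},
    {"gripper":10,"dx":0.809,"dy":0.588,"dz":0,"turn":0}
  ]
}}

```text
time: 19.15
eef_pos: [0.6038, 0.0259, 0.149]
ee_rot: [[-0.129, 0.992, 0.003], [0.992, 0.129, -0.0], [-0.0, 0.003, -1.0]]
ft_force: [-0.7, -0.1, -2.1]
finger_gap: 0.266
grasp_force: 98.9
```

Emit:
{"api": "send_rows", "payload": {
  "deltas": [
    {"gripper":10,"dx":-0.143,"dy":0.132,"dz":0,"turn":0},
    {"gripper":10,"dx":-0.326,"dy":0.2,"dz":0,"turn":0},
    {"gripper":10,"dx":-0.521,"dy":0.192,"dz":0,"turn":0},
    {"gripper":10,"dx":-0.698,"dy":0.111,"dz":0,"turn":0},
    {"gripper":10,"dx":-0.831,"dy":-0.033,"dz":0,"turn":0},
    {"gripper":10,"dx":-0.898,"dy":-0.216,"dz":0,"turn":0},
    {"gripper":10,"dx":-0.891,"dy":-0.411,"dz":0,"turn":0},
    {"gripper":10,"dx":-0.809,"dy":-0.588,"dz":0,"turn":0}
  ]
}}

```text
time: 19.82
eef_pos: [0.5207, -0.0347, 0.1492]
ee_rot: [[-0.128, 0.992, 0.002], [0.992, 0.128, 0.001], [0.001, 0.002, -1.0]]
ft_force: [2.0, 0.1, -1.3]
finger_gap: 0.27
grasp_force: 98.9
```

Emit:
{"api": "send_rows", "payload": {
  "deltas": [
    {"gripper":10,"dx":0.143,"dy":-0.132,"dz":0,"turn":0},
    {"gripper":10,"dx":0.326,"dy":-0.2,"dz":0,"turn":0},
    {"gripper":10,"dx":0.521,"dy":-0.192,"dz":0,"turn":0},
    {"gripper":10,"dx":0.698,"dy":-0.111,"dz":0,"turn":0},
    {"gripper":10,"dx":0.831,"dy":0.033,"dz":0,"turn":0},
    {"gripper":10,"dx":0.898,"dy":0.216,"dz":0,"turn":0},
    {"gripper":10,"dx":0.891,"dy":0.411,"dz":0,"turn":0},
    {"gripper":10,"dx":0.809,"dy":0.588,"dz":0,"turn":0}
  ]
}}

```text
time: 20.48
eef_pos: [0.6038, 0.0259, 0.149]
ee_rot: [[-0.129, 0.992, 0.003], [0.992, 0.129, -0.0], [-0.0, 0.003, -1.0]]
ft_force: [0.0, -0.1, -1.3]
finger_gap: 0.262
grasp_force: 98.9
```

Emit:
{"api": "send_rows", "payload": {
  "deltas": [
    {"gripper":10,"dx":-0.143,"dy":0.132,"dz":0,"turn":0},
    {"gripper":10,"dx":-0.326,"dy":0.2,"dz":0,"turn":0},
    {"gripper":10,"dx":-0.521,"dy":0.192,"dz":0,"turn":0},
    {"gripper":10,"dx":-0.698,"dy":0.111,"dz":0,"turn":0},
    {"gripper":10,"dx":-0.831,"dy":-0.033,"dz":0,"turn":0},
    {"gripper":10,"dx":-0.898,"dy":-0.216,"dz":0,"turn":0},
    {"gripper":10,"dx":-0.891,"dy":-0.411,"dz":0,"turn":0},
    {"gripper":10,"dx":-0.809,"dy":-0.588,"dz":0,"turn":0}
  ]
}}

```text
time: 21.15
eef_pos: [0.5207, -0.0347, 0.1492]
ee_rot: [[-0.128, 0.992, 0.002], [0.992, 0.128, 0.001], [0.001, 0.002, -1.0]]
ft_force: [0.9, 0.3, -0.3]
finger_gap: 0.267
grasp_force: 98.9
```

Emit:
{"api": "send_rows", "payload": {
  "deltas": [
    {"gripper":10,"dx":0.143,"dy":-0.132,"dz":0,"turn":0},
    {"gripper":10,"dx":0.326,"dy":-0.2,"dz":0,"turn":0},
    {"gripper":10,"dx":0.521,"dy":-0.192,"dz":0,"turn":0},
    {"gripper":10,"dx":0.698,"dy":-0.111,"dz":0,"turn":0},
    {"gripper":10,"dx":0.831,"dy":0.033,"dz":0,"turn":0},
    {"gripper":10,"dx":0.898,"dy":0.216,"dz":0,"turn":0},
    {"gripper":10,"dx":0.891,"dy":0.411,"dz":0,"turn":0},
    {"gripper":10,"dx":0.809,"dy":0.588,"dz":0,"turn":0}
  ]
}}

```text
time: 21.82
eef_pos: [0.6038, 0.0259, 0.149]
ee_rot: [[-0.129, 0.992, 0.003], [0.992, 0.129, -0.0], [-0.0, 0.003, -1.0]]
ft_force: [0.3, 0.9, -1.3]
finger_gap: 0.266
grasp_force: 98.9
```

Emit:
{"api": "send_rows", "payload": {
  "deltas": [
    {"gripper":10,"dx":-0.1,"dy":-0.07,"dz":0,"turn":0},
    {"gripper":10,"dx":-0.2,"dy":-0.15,"dz":0,"turn":0}
  ]
}}

```text
time: 21.98
eef_pos: [0.5825, 0.0115, 0.1488]
ee_rot: [[-0.131, 0.991, 0.002], [0.991, 0.131, 0.001], [0.0, 0.002, -1.0]]
ft_force: [0.1, -0.9, -1.7]
finger_gap: 0.267
grasp_force: 98.9
```

Emit:
{"api": "send_rows", "payload": {
  "deltas": [
    {"gripper":10,"dx":-0.07,"dy":0.065,"dz":0,"turn":0},
    {"gripper":10,"dx":-0.163,"dy":0.1,"dz":0,"turn":0},
    {"gripper":10,"dx":-0.26,"dy":0.096,"dz":0,"turn":0},
    {"gripper":10,"dx":-0.35,"dy":0.055,"dz":0,"turn":0},
    {"gripper":10,"dx":-0.415,"dy":-0.016,"dz":0,"turn":0},
    {"gripper":10,"dx":-0.45,"dy":-0.108,"dz":0,"turn":0},
    {"gripper":10,"dx":-0.445,"dy":-0.205,"dz":0,"turn":0},
    {"gripper":10,"dx":-0.405,"dy":-0.294,"dz":0,"turn":0}
  ]
}}

```text
time: 22.65
eef_pos: [0.5415, -0.0206, 0.1477]
ee_rot: [[-0.128, 0.992, 0.0], [0.992, 0.128, 0.0], [-0.0, 0.0, -1.0]]
ft_force: [0.7, -0.3, -1.1]
finger_gap: 0.269
grasp_force: 98.9
```

Emit:
{"api": "send_rows", "payload": {
  "deltas": [
    {"gripper":10,"dx":0.07,"dy":-0.065,"dz":0,"turn":0},
    {"gripper":10,"dx":0.163,"dy":-0.1,"dz":0,"turn":0},
    {"gripper":10,"dx":0.26,"dy":-0.096,"dz":0,"turn":0},
    {"gripper":10,"dx":0.35,"dy":-0.055,"dz":0,"turn":0},
    {"gripper":10,"dx":0.415,"dy":0.016,"dz":0,"turn":0},
    {"gripper":10,"dx":0.45,"dy":0.108,"dz":0,"turn":0},
    {"gripper":10,"dx":0.445,"dy":0.205,"dz":0,"turn":0},
    {"gripper":10,"dx":0.405,"dy":0.294,"dz":0,"turn":0}
  ]
}}

```text
time: 23.32
eef_pos: [0.5821, 0.0121, 0.1471]
ee_rot: [[-0.13, 0.992, -0.0], [0.992, 0.13, 0.0], [0.0, -0.0, -1.0]]
ft_force: [-0.4, 0.3, -1.8]
finger_gap: 0.27
grasp_force: 98.9
```

```bash
python3 - <<'E'
from h import *
print(arm.get_obs()["eef_pos"])
snap("side","d6"); snap("scene","s6"); snap("wrist","w6")
a=cv2.resize(cv2.imread("pics/s6_raw.png")[145:245,200:300],(400,400),interpolation=cv2.INTER_CUBIC); b=cv2.resize(cv2.imread("pics/d6_raw.png")[160:260,200:300],(400,400),interpolation=cv2.INTER_CUBIC)
cv2.imwrite("pics/c6.png",np.hstack([a,b]))
E
```

```text
[0.58208056 0.01205164 0.14710963]
```

View pics/c6.png

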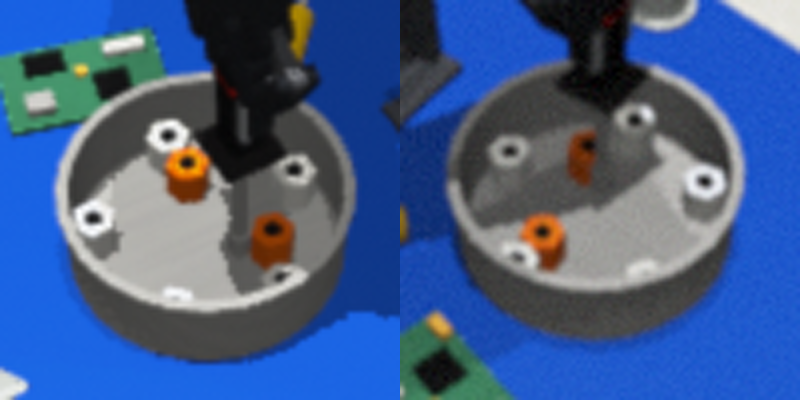

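```bash
python3 - <<'E'
from h import *
A=[(.515,-.039),(.520,.026),(.5725,.051),(.587,-.057),(.6205,-.0045)]
for f,oy,L in [("s6",145,[(168,134),(94,216),(296,168)]),("d6",160,[(109,150),(235,118),(305,181),(240,266),(119,256)])]:
    for u,v in L:
        p=at_z(f,200+u/4-.4,oy+v/4-.4,.033)[:2]; print(f,p.round(4),"r",np.hypot(p[0]-.5615,p[1]+.004).round(4),"dists mm",[int(1000*np.hypot(*(p-a))) for a in A])
E
```

```text
s6 [ 0.4874 -0.0032] r 0.0741 dists mm [45, 43, 100, 113, 133]
s6 [ 0.535  -0.0737] r 0.0746 dists mm [40, 100, 130, 54, 110]
s6 [0.548  0.0669] r 0.0722 dists mm [110, 49, 29, 129, 101]
d6 [0.5474 0.0662] r 0.0716 dists mm [110, 48, 29, 129, 101]
d6 [0.6293 0.0232] r 0.0731 dists mm [130, 109, 63, 90, 29]
d6 [ 0.6209 -0.0498] r 0.075 dists mm [106, 126, 111, 34, 45]
d6 [ 0.5389 -0.0655] r 0.0655 dists mm [35, 93, 121, 48, 101]
d6 [ 0.4902 -0.0033] r 0.0713 dists mm [43, 41, 98, 110, 130]
```

All five white beads now lie at least 29 mm from every initial white position, after four circles at about 50 mm radius, and the oranges are mixed in. I'll return the stirrer to the fork now.

Emit:
{"api": "send_rows", "payload": {
  "deltas": [
    {"gripper":10,"dx":0,"dy":0,"dz":0.3,"turn":0},
    {"gripper":10,"dx":0,"dy":0,"dz":0.6,"turn":0},
    {"gripper":10,"dx":0,"dy":0,"dz":0.9,"turn":0},
    {"gripper":10,"dx":0,"dy":0,"dz":1.0,"turn":0},
    {"gripper":10,"dx":0,"dy":0,"dz":1.0,"turn":0}
  ]
}}

```text
time: 23.88
eef_pos: [0.5829, 0.0099, 0.25]
ee_rot: [[-0.128, 0.992, 0.004], [0.992, 0.128, 0.001], [0.0, 0.004, -1.0]]
ft_force: [0.2, -0.4, -0.5]
finger_gap: 0.27
grasp_force: 98.9
```

Emit:
{"api": "send_rows", "payload": {
  "deltas": [
    {"gripper":10,"dx":-0.3,"dy":0.05,"dz":0,"turn":0},
    {"gripper":10,"dx":-0.6,"dy":0.1,"dz":0,"turn":0},
    {"gripper":10,"dx":-0.9,"dy":0.3,"dz":0,"turn":0},
    {"gripper":10,"dx":-1.0,"dy":0.6,"dz":0,"turn":0}
  ]
}}

```text
time: 24.22
eef_pos: [0.478, 0.0681, 0.2464]
ee_rot: [[-0.124, 0.992, -0.003], [0.992, 0.124, 0.0], [0.0, -0.003, -1.0]]
ft_force: [1.3, 0.2, -1.0]
finger_gap: 0.263
grasp_force: 98.9
```

Emit:
{"api": "send_rows", "payload": {
  "deltas": [
    {"gripper":10,"dx":-0.2,"dy":0.3,"dz":0,"turn":0},
    {"gripper":10,"dx":-0.25,"dy":0.6,"dz":0,"turn":0},
    {"gripper":10,"dx":-0.25,"dy":0.9,"dz":0,"turn":0},
    {"gripper":10,"dx":-0.25,"dy":1.0,"dz":0,"turn":0},
    {"gripper":10,"dx":-0.25,"dy":1.0,"dz":0,"turn":0},
    {"gripper":10,"dx":-0.25,"dy":1.0,"dz":0,"turn":0}
  ]
}}

```text
time: 24.72
eef_pos: [0.4566, 0.17, 0.2467]
ee_rot: [[-0.129, 0.992, -0.001], [0.992, 0.129, -0.001], [-0.001, -0.001, -1.0]]
ft_force: [0.7, -1.0, -0.7]
finger_gap: 0.266
grasp_force: 99.0
```

Emit:
{"api": "send_rows", "payload": {
  "deltas": [
    {"gripper":10,"dx":0,"dy":0.25,"dz":0,"turn":0},
    {"gripper":10,"dx":0,"dy":0.25,"dz":-0.3,"turn":0},
    {"gripper":10,"dx":0,"dy":0.25,"dz":-0.58,"turn":0},
    {"gripper":10,"dx":0,"dy":0.25,"dz":-0.58,"turn":0},
    {"gripper":10,"dx":0,"dy":0.25,"dz":-0.58,"turn":0},
    {"gripper":10,"dx":0,"dy":0.25,"dz":-0.58,"turn":0}
  ]
}}

```text
time: 25.22
eef_pos: [0.4577, 0.1943, 0.1906]
ee_rot: [[-0.127, 0.992, 0.001], [0.992, 0.127, 0.0], [-0.0, 0.001, -1.0]]
ft_force: [-0.2, -0.4, -0.3]
finger_gap: 0.27
grasp_force: 98.8
```

```bash
python3 - <<'E'
from h import *
o=arm.get_obs();R=o["ee_rot"];print(o["time"],o["eef_pos"],np.degrees(np.arctan2(R[1][1],R[0][1])),o["ft_force"])
snap("side","d7",(125,90,325,240),4)
E
```

```text
25.2167 [0.45774871 0.19425795 0.19056915] 7.28250589246575 [-0.2030505  -0.37611536 -0.30093016]
```

View pics/d7.png

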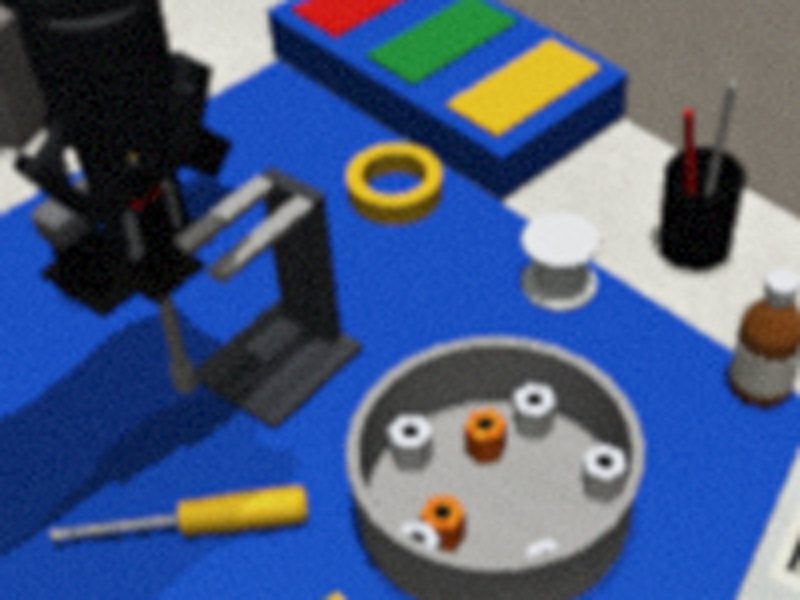

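All seven beads are in the pot and the stirrer is straight in front of the slot. Sliding it in.

Emit:
{"api": "send_rows", "payload": {
  "deltas": [
    {"gripper":10,"dx":0.15,"dy":0.02,"dz":0,"turn":0},
    {"gripper":10,"dx":0.35,"dy":0.048,"dz":0,"turn":0},
    {"gripper":10,"dx":0.55,"dy":0.076,"dz":0,"turn":0},
    {"gripper":10,"dx":0.65,"dy":0.09,"dz":0,"turn":0},
    {"gripper":10,"dx":0.65,"dy":0.09,"dz":0,"turn":0},
    {"gripper":10,"dx":0.65,"dy":0.09,"dz":0,"turn":0},
    {"gripper":10,"dx":0.65,"dy":0.09,"dz":0,"turn":0}
  ]
}}

```text
time: 25.85
eef_pos: [0.5216, 0.2041, 0.1901]
ee_rot: [[-0.129, 0.992, 0.0], [0.992, 0.129, 0.0], [0.0, 0.0, -1.0]]
ft_force: [0.4, -1.1, -0.7]
finger_gap: 0.268
grasp_force: 99.0
```

Emit:
{"api": "send_rows", "payload": {
  "deltas": [
    {"gripper":10,"dx":0,"dy":0,"dz":-0.06,"turn":0},
    {"gripper":10,"dx":0,"dy":0,"dz":-0.1,"turn":0},
    {"gripper":10,"dx":0,"dy":0,"dz":-0.12,"turn":0},
    {"gripper":10,"dx":0,"dy":0,"dz":-0.12,"turn":0},
    {"gripper":10,"dx":0,"dy":0,"dz":-0.12,"turn":0}
  ]
}}

```text
time: 26.27
eef_pos: [0.5214, 0.2045, 0.1781]
ee_rot: [[-0.129, 0.992, -0.001], [0.992, 0.129, 0.001], [0.001, -0.001, -1.0]]
ft_force: [-9.9, -1.5, 22.0]
finger_gap: 0.266
grasp_force: 101.9
```

Emit:
{"api": "send_rows", "payload": {
  "deltas": [
    {"gripper":10,"dx":0,"dy":0,"dz":0.01,"turn":0},
    {"gripper":50,"dx":0,"dy":0,"dz":0.01,"turn":0},
    {"gripper":60,"dx":0,"dy":0,"dz":0.01,"turn":0},
    {"gripper":60,"dx":0,"dy":0,"dz":0.01,"turn":0},
    {"gripper":60,"dx":0,"dy":0,"dz":0.01,"turn":0}
  ]
}}

```text
time: 26.68
eef_pos: [0.522, 0.2043, 0.1783]
ee_rot: [[-0.129, 0.992, -0.0], [0.992, 0.129, -0.0], [-0.0, -0.0, -1.0]]
ft_force: [0.3, -0.1, 0.8]
finger_gap: 0.703
grasp_force: 0.0
```

Emit:
{"api": "send_rows", "payload": {
  "deltas": [
    {"gripper":60,"dx":0,"dy":0,"dz":0.2,"turn":0},
    {"gripper":60,"dx":0,"dy":0,"dz":0.5,"turn":0},
    {"gripper":60,"dx":0,"dy":0,"dz":0.8,"turn":0},
    {"gripper":60,"dx":0,"dy":0,"dz":1.0,"turn":0}
  ]
}}

```text
time: 27.02
eef_pos: [0.5225, 0.2041, 0.2807]
ee_rot: [[-0.128, 0.992, 0.001], [0.992, 0.128, 0.0], [0.0, 0.001, -1.0]]
ft_force: [-0.3, -0.1, -0.6]
finger_gap: 0.699
grasp_force: 0.0
```

```bash
python3 - <<'E'
from h import *
o=arm.get_obs();R=o["ee_rot"];print(o["time"],o["eef_pos"],np.degrees(np.arctan2(R[1][1],R[0][1])),o["joint_positions"])
E
```

```text
27.0167 [0.52248453 0.20407488 0.28073231] 7.366126306182905 [-1.02316891  0.46688976  0.77906935  1.74144529 -0.36606758  1.08316223
  0.00526596]
```

Emit:
{"api": "send_rows", "payload": {
  "deltas": [
    {"gripper":60,"dx":-0.05,"dy":0.2,"dz":0,"turn":-0.23},
    {"gripper":60,"dx":-0.1,"dy":0.4,"dz":0,"turn":-0.46},
    {"gripper":60,"dx":-0.15,"dy":0.6,"dz":0,"turn":-0.69},
    {"gripper":60,"dx":-0.2,"dy":0.8,"dz":0,"turn":-0.92}
  ]
}}

```text
time: 27.35
eef_pos: [0.5017, 0.2853, 0.2785]
ee_rot: [[0.351, 0.936, 0.0], [0.936, -0.351, 0.0], [0.0, -0.0, -1.0]]
ft_force: [0.6, -0.1, -0.3]
finger_gap: 0.704
grasp_force: 0.0
```

Emit:
{"api": "send_rows", "payload": {
  "deltas": [
    {"gripper":60,"dx":-0.1,"dy":0.2,"dz":0,"turn":-0.23},
    {"gripper":60,"dx":-0.2,"dy":0.4,"dz":0,"turn":-0.46},
    {"gripper":60,"dx":-0.3,"dy":0.6,"dz":0,"turn":-0.69},
    {"gripper":60,"dx":-0.4,"dy":0.8,"dz":0,"turn":-0.92}
  ]
}}

```text
time: 27.68
eef_pos: [0.4614, 0.3653, 0.2783]
ee_rot: [[0.745, 0.667, 0.0], [0.667, -0.745, 0.0], [0.0, 0.0, -1.0]]
ft_force: [0.6, 0.0, 1.2]
finger_gap: 0.699
grasp_force: 0.0
```

Emit:
{"api": "send_rows", "payload": {
  "deltas": [
    {"gripper":60,"dx":0,"dy":0,"dz":-0.1,"turn":-0.23},
    {"gripper":60,"dx":0,"dy":0,"dz":-0.2,"turn":-0.46},
    {"gripper":60,"dx":0,"dy":0,"dz":-0.2,"turn":-0.69},
    {"gripper":60,"dx":0,"dy":0,"dz":-0.2,"turn":-0.92}
  ]
}}

```text
time: 28.02
eef_pos: [0.4617, 0.3644, 0.2578]
ee_rot: [[0.969, 0.247, -0.0], [0.247, -0.969, -0.001], [-0.001, 0.001, -1.0]]
ft_force: [-1.2, -0.1, -0.2]
finger_gap: 0.703
grasp_force: 0.0
```

Emit:
{"api": "send_rows", "payload": {
  "deltas": [
    {"gripper":60,"dx":0,"dy":0,"dz":0,"turn":-0.2},
    {"gripper":60,"dx":0,"dy":0,"dz":0,"turn":-0.26},
    {"gripper":60,"dx":0,"dy":0,"dz":0,"turn":-0.26},
    {"gripper":60,"dx":0,"dy":0,"dz":0,"turn":-0.26}
  ]
}}

```text
time: 28.35
eef_pos: [0.462, 0.3644, 0.2582]
ee_rot: [[0.993, 0.12, -0.0], [0.12, -0.993, -0.0], [-0.0, 0.0, -1.0]]
ft_force: [-0.3, 0.1, 0.6]
finger_gap: 0.703
grasp_force: 0.0
```

```bash
python3 - <<'E'
from h import *
o=arm.get_obs();R=o["ee_rot"];print(o["time"],o["eef_pos"],np.degrees(np.arctan2(R[1][1],R[0][1])),o["joint_positions"])
snap("wrist","w8")
E
```

```text
28.35 [0.46197056 0.36436006 0.25821631] -83.1052906839441 [-1.46237748  0.73380389  1.16920402  1.70423044 -0.72067885  1.20447803
 -1.55657129]
```

View pics/w8.png

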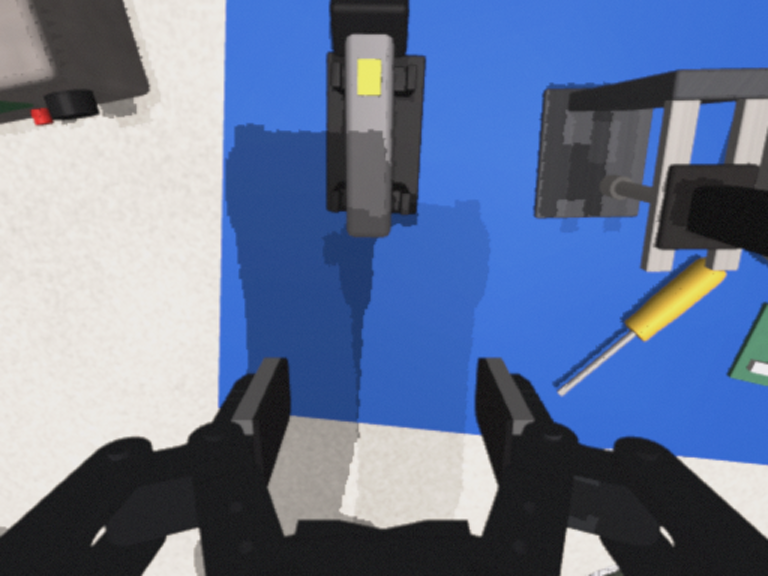

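The wrist view shows the stirrer hanging on both prongs. The scanner handle lies in the cradle, its top running from (349,235)-(389,235) at the rear to (346,36)-(393,36) at the head.

```bash
python3 - <<'E'
from h import *
q=lambda u,v,z: at_z("w8",u/1.5-.2,v/1.5-.2,z).round(4)[:2]
for z in (.086,):
    print("rear",q(348,235,z),q(389,235,z),"front",q(346,36,z),q(393,36,z), "mid",q(346,135,z),q(392,135,z))
print("base",q(327,55,.006),q(425,57,.006),q(418,217,.006),q(327,212,.006))
print("saddles",q(339,74,.074),q(405,78,.074),q(337,198,.074),q(405,200,.074))
P=lambda p:(proj("w8",p)*1.5).round()
c=np.array([.531,.371]);a=np.radians(6.9);X=np.array([np.cos(a),np.sin(a)]);Y=np.array([-X[1],X[0]])
print([P((*(c+sx*X+sy*Y),.086)) for sx in(-.065,.065) for sy in (.015,-.015)])
E
```

```text
rear [0.4718 0.3887] [0.4751 0.3615] front [0.5909 0.4016] [0.5942 0.374 ] mid [0.5352 0.3962] [0.5386 0.3675]
base [0.5894 0.4216] [0.5969 0.3483] [0.4766 0.3364] [0.4717 0.4116]
saddles [0.5709 0.405 ] [0.5736 0.3635] [0.4937 0.3992] [0.4979 0.3533]
[array([362., 247.]), array([407., 247.]), array([360.,  32.]), array([410.,  32.])]
```

Emit:
{"api": "send_rows", "payload": {
  "deltas": [
    {"gripper":60,"dx":0.3,"dy":0.07,"dz":0,"turn":-0.04},
    {"gripper":60,"dx":0.6,"dy":0.15,"dz":-0.2,"turn":-0.04},
    {"gripper":60,"dx":0.72,"dy":0.156,"dz":-0.5,"turn":-0.04},
    {"gripper":60,"dx":0.72,"dy":0.156,"dz":-0.8,"turn":-0.04},
    {"gripper":60,"dx":0.72,"dy":0.156,"dz":-1.0,"turn":-0.04},
    {"gripper":60,"dx":0.72,"dy":0.156,"dz":-1.0,"turn":-0.04},
    {"gripper":60,"dx":0.72,"dy":0.156,"dz":-1.0,"turn":-0.04}
  ],
  "newtons": 60
}}

```text
time: 28.98
eef_pos: [0.534, 0.3797, 0.1585]
ee_rot: [[0.995, 0.098, -0.001], [0.098, -0.995, -0.001], [-0.001, 0.001, -1.0]]
ft_force: [0.8, -0.3, 2.2]
finger_gap: 0.705
grasp_force: 0.0
```

```bash
python3 - <<'E'
from h import *
o=arm.get_obs();R=o["ee_rot"];print(o["time"],o["eef_pos"],np.degrees(np.arctan2(R[1][1],R[0][1])))
E
```

```text
28.9833 [0.53398565 0.37969767 0.15853283] -84.36898970138097
```

Emit:
{"api": "send_rows", "payload": {
  "deltas": [
    {"gripper":60,"dx":0,"dy":0,"dz":-0.3,"turn":0},
    {"gripper":60,"dx":0,"dy":0,"dz":-0.6,"turn":0},
    {"gripper":60,"dx":0,"dy":0,"dz":-0.8,"turn":0},
    {"gripper":60,"dx":0,"dy":0,"dz":-1.0,"turn":0},
    {"gripper":60,"dx":0,"dy":0,"dz":-1.0,"turn":0}
  ]
}}

```text
time: 29.4
eef_pos: [0.5332, 0.3802, 0.0571]
ee_rot: [[0.995, 0.099, -0.002], [0.099, -0.995, -0.001], [-0.002, 0.0, -1.0]]
ft_force: [-0.2, -0.5, -0.1]
finger_gap: 0.701
grasp_force: 0.0
```

Emit:
{"api": "send_rows", "payload": {
  "deltas": [
    {"gripper":15,"dx":0,"dy":0,"dz":-0.02,"turn":0},
    {"gripper":15,"dx":0,"dy":0,"dz":-0.02,"turn":0},
    {"gripper":15,"dx":0,"dy":0,"dz":-0.02,"turn":0},
    {"gripper":15,"dx":0,"dy":0,"dz":-0.02,"turn":0},
    {"gripper":15,"dx":0,"dy":0,"dz":-0.02,"turn":0},
    {"gripper":15,"dx":0,"dy":0,"dz":-0.02,"turn":0},
    {"gripper":15,"dx":0,"dy":0,"dz":-0.02,"turn":0},
    {"gripper":15,"dx":0,"dy":0,"dz":-0.02,"turn":0}
  ]
}}

```text
time: 30.07
eef_pos: [0.5349, 0.3806, 0.0587]
ee_rot: [[0.995, 0.098, 0.002], [0.098, -0.995, 0.002], [0.002, -0.002, -1.0]]
ft_force: [-1.5, 1.3, 7.2]
finger_gap: 0.342
grasp_force: 60.0
```

```bash
python3 - <<'E'
from h import *
o=arm.get_obs();R=o["ee_rot"];print(o["time"],o["eef_pos"],np.degrees(np.arctan2(R[1][1],R[0][1])),o["ft_force"],o["ft_torque"],o["grasp_force"],o["finger_gap"])
E
```

```text
30.0667 [0.53491974 0.38063302 0.0587457 ] -84.37701676798174 [-1.48465117  1.25670718  7.24467547] [0.07219272 0.22106603 0.04786206] 60.0402706861496 0.34221483247590384
```

Emit:
{"api": "send_rows", "payload": {
  "deltas": [
    {"gripper":15,"dx":0,"dy":0,"dz":0.1,"turn":0},
    {"gripper":15,"dx":0,"dy":0,"dz":0.25,"turn":0},
    {"gripper":15,"dx":0,"dy":0,"dz":0.5,"turn":0},
    {"gripper":15,"dx":0,"dy":0,"dz":0.75,"turn":0},
    {"gripper":15,"dx":0,"dy":0,"dz":1.0,"turn":0}
  ]
}}

```text
time: 30.48
eef_pos: [0.5342, 0.3796, 0.1595]
ee_rot: [[0.995, 0.097, 0.001], [0.097, -0.995, 0.0], [0.001, -0.0, -1.0]]
ft_force: [-0.4, -0.2, -2.4]
finger_gap: 0.342
grasp_force: 59.4
```

Emit:
{"api": "send_rows", "payload": {
  "deltas": [
    {"gripper":15,"dx":0,"dy":0,"dz":0.25,"turn":0},
    {"gripper":15,"dx":0,"dy":0,"dz":0.5,"turn":0},
    {"gripper":15,"dx":0,"dy":0,"dz":0.75,"turn":0},
    {"gripper":15,"dx":0,"dy":0,"dz":1.0,"turn":0}
  ]
}}

```text
time: 30.82
eef_pos: [0.534, 0.3794, 0.2598]
ee_rot: [[0.995, 0.097, 0.001], [0.097, -0.995, 0.001], [0.001, -0.001, -1.0]]
ft_force: [-0.2, 1.0, -2.9]
finger_gap: 0.342
grasp_force: 59.4
```

Emit:
{"api": "send_rows", "payload": {
  "deltas": [
    {"gripper":15,"dx":0,"dy":0,"dz":0.25,"turn":0},
    {"gripper":15,"dx":0,"dy":-0.2,"dz":0.42,"turn":0},
    {"gripper":15,"dx":0,"dy":-0.5,"dz":0.42,"turn":0.1},
    {"gripper":15,"dx":0,"dy":-0.8,"dz":0.42,"turn":0.2},
    {"gripper":15,"dx":0,"dy":-1.0,"dz":0.42,"turn":0.3}
  ]
}}

```text
time: 31.23
eef_pos: [0.534, 0.2765, 0.3006]
ee_rot: [[0.968, 0.252, 0.001], [0.252, -0.968, 0.001], [0.001, -0.0, -1.0]]
ft_force: [-0.2, -0.3, -3.5]
finger_gap: 0.344
grasp_force: 59.6
```

```bash
python3 - <<'E'
from h import *
o=arm.get_obs();R=o["ee_rot"];print(o["time"],o["eef_pos"],np.degrees(np.arctan2(R[1][1],R[0][1])),o["joint_positions"],o["grasp_force"],o["finger_gap"])
E
```

```text
31.2333 [0.53395056 0.2764572  0.30063355] -75.40875145269166 [-1.24748133  0.67666176  1.1343683   1.6160516  -0.63763337  1.26525204
 -1.31352501] 59.553532004356384 0.3440722351328943
```

Emit:
{"api": "send_rows", "payload": {
  "deltas": [
    {"gripper":15,"dx":0,"dy":-0.33,"dz":0,"turn":0},
    {"gripper":15,"dx":0,"dy":-0.67,"dz":0,"turn":0},
    {"gripper":15,"dx":0,"dy":-1.0,"dz":0,"turn":0}
  ]
}}

```text
time: 31.48
eef_pos: [0.5336, 0.1778, 0.3001]
ee_rot: [[0.968, 0.251, 0.001], [0.251, -0.968, 0.001], [0.001, -0.001, -1.0]]
ft_force: [1.0, 0.0, -2.5]
finger_gap: 0.343
grasp_force: 59.6
```

Emit:
{"api": "send_rows", "payload": {
  "deltas": [
    {"gripper":15,"dx":0,"dy":-0.33,"dz":0,"turn":0},
    {"gripper":15,"dx":-0.05,"dy":-0.67,"dz":0,"turn":0},
    {"gripper":15,"dx":-0.1,"dy":-1.0,"dz":0,"turn":0}
  ]
}}

```text
time: 31.73
eef_pos: [0.5234, 0.0775, 0.2999]
ee_rot: [[0.968, 0.251, 0.001], [0.251, -0.968, 0.001], [0.001, -0.001, -1.0]]
ft_force: [0.7, -0.5, -2.2]
finger_gap: 0.336
grasp_force: 59.6
```

Emit:
{"api": "send_rows", "payload": {
  "deltas": [
    {"gripper":15,"dx":-0.05,"dy":-0.33,"dz":0,"turn":0},
    {"gripper":15,"dx":-0.1,"dy":-0.67,"dz":0,"turn":0},
    {"gripper":15,"dx":-0.15,"dy":-1.0,"dz":0,"turn":0}
  ]
}}

```text
time: 31.98
eef_pos: [0.5081, -0.0223, 0.2999]
ee_rot: [[0.968, 0.251, 0.001], [0.251, -0.968, 0.001], [0.001, -0.001, -1.0]]
ft_force: [0.2, -0.4, -2.2]
finger_gap: 0.339
grasp_force: 59.6
```

Emit:
{"api": "send_rows", "payload": {
  "deltas": [
    {"gripper":15,"dx":-0.05,"dy":-0.33,"dz":0,"turn":0},
    {"gripper":15,"dx":-0.1,"dy":-0.67,"dz":0,"turn":0},
    {"gripper":15,"dx":-0.15,"dy":-1.0,"dz":0,"turn":0}
  ]
}}

```text
time: 32.23
eef_pos: [0.493, -0.1222, 0.3]
ee_rot: [[0.968, 0.251, 0.001], [0.251, -0.968, 0.001], [0.002, -0.0, -1.0]]
ft_force: [1.8, 0.6, -2.0]
finger_gap: 0.343
grasp_force: 59.6
```

Emit:
{"api": "send_rows", "payload": {
  "deltas": [
    {"gripper":15,"dx":-0.1,"dy":-0.33,"dz":-0.1,"turn":0},
    {"gripper":15,"dx":-0.2,"dy":-0.67,"dz":-0.3,"turn":0},
    {"gripper":15,"dx":-0.2,"dy":-1.0,"dz":-0.6,"turn":0},
    {"gripper":15,"dx":-0.2,"dy":-1.0,"dz":-0.9,"turn":0},
    {"gripper":15,"dx":-0.2,"dy":-1.0,"dz":-1.0,"turn":0}
  ]
}}

```text
time: 32.65
eef_pos: [0.472, -0.2218, 0.1968]
ee_rot: [[0.969, 0.248, -0.002], [0.248, -0.969, 0.001], [-0.002, -0.001, -1.0]]
ft_force: [-0.1, 1.9, -3.2]
finger_gap: 0.338
grasp_force: 59.9
```

Emit:
{"api": "send_rows", "payload": {
  "deltas": [
    {"gripper":15,"dx":0,"dy":-0.35,"dz":0,"turn":0},
    {"gripper":15,"dx":0,"dy":-0.35,"dz":-0.1,"turn":0},
    {"gripper":15,"dx":0,"dy":-0.35,"dz":-0.2,"turn":0},
    {"gripper":15,"dx":0,"dy":-0.35,"dz":-0.2,"turn":0},
    {"gripper":15,"dx":0,"dy":-0.35,"dz":-0.2,"turn":0},
    {"gripper":15,"dx":0,"dy":-0.35,"dz":-0.2,"turn":0}
  ]
}}

```text
time: 33.15
eef_pos: [0.4745, -0.2543, 0.1793]
ee_rot: [[0.967, 0.253, 0.001], [0.253, -0.967, 0.0], [0.001, -0.0, -1.0]]
ft_force: [-0.2, -0.1, -2.7]
finger_gap: 0.343
grasp_force: 60.4
```

```bash
python3 - <<'E'
from h import *
o=arm.get_obs();R=o["ee_rot"];print(o["time"],o["eef_pos"],np.degrees(np.arctan2(R[1][1],R[0][1])),o["joint_positions"],o["grasp_force"],o["finger_gap"])
snap("wrist","w9"); snap("side","d9"); snap("scene","s9")
w=cv2.imread("pics/w9_raw.png")
a=cv2.resize(w[0:300,56:456],(400,300)); a=cv2.resize(w[0:240,96:416],None,fx=2,fy=2,interpolation=cv2.INTER_CUBIC) # 640x480
b=cv2.resize(cv2.imread("pics/d9_raw.png")[190:280,260:380],(400,300),interpolation=cv2.INTER_CUBIC)
c=np.zeros((600,800,3),np.uint8); c[:300,:400]=cv2.resize(w[0:300,56:456],(400,300)); 
c[300:,:400]=b; c[:300,400:]=cv2.resize(cv2.imread("pics/s9_raw.png")[190:295,120:260],(400,300),interpolation=cv2.INTER_CUBIC)
cv2.imwrite("pics/c9.png",c)
print((proj("w9",(.652,-.222,.058))-[56,0]).round(1))
E
```

```text
33.15 [ 0.47447145 -0.25427095  0.17925258] -75.33332737087919 [-0.24087225  0.64016106  0.92278327  1.91211018 -0.64418618  0.91682767
 -0.31311778] 60.40695548057556 0.3425049867423231
[218.4 -66.3]
```

Emit:
{"api": "send_rows", "payload": {
  "deltas": [
    {"gripper":15,"dx":0,"dy":-0.08,"dz":-0.2,"turn":0},
    {"gripper":15,"dx":0.1,"dy":-0.08,"dz":-0.4,"turn":0},
    {"gripper":15,"dx":0.2,"dy":-0.08,"dz":-0.52,"turn":0.02},
    {"gripper":15,"dx":0.28,"dy":-0.08,"dz":-0.52,"turn":0.02},
    {"gripper":15,"dx":0.28,"dy":-0.08,"dz":-0.52,"turn":0.02},
    {"gripper":15,"dx":0.28,"dy":-0.08,"dz":-0.52,"turn":0.02}
  ]
}}

```text
time: 33.8
eef_pos: [0.5022, -0.2633, 0.1273]
ee_rot: [[0.965, 0.262, 0.0], [0.262, -0.965, -0.001], [0.0, 0.001, -1.0]]
ft_force: [-0.5, -0.1, -2.3]
finger_gap: 0.339
grasp_force: 60.5
```

```bash
python3 - <<'E'
from h import *
o=arm.get_obs();R=o["ee_rot"];print(o["time"],o["eef_pos"],np.degrees(np.arctan2(R[1][1],R[0][1])),o["ft_force"])
snap("wrist","w10"); snap("side","d10"); snap("scene","s10")
r=lambda f,x0,y0,w,h: cv2.resize(cv2.imread(f"pics/{f}_raw.png")[y0:y0+h,x0:x0+w],(400,300),interpolation=cv2.INTER_CUBIC)
c=np.vstack([np.hstack([r("d0",300,200,80,60),r("w10",128,0,256,192)]),np.hstack([r("d10",240,180,160,120),r("s10",130,190,120,90)])])
cv2.imwrite("pics/c10.png",c)
E
```

```text
33.8 [ 0.50224109 -0.26331817  0.1272714 ] -74.80401699923803 [-0.45750597 -0.10688269 -2.26098604]
```

View pics/c10.png

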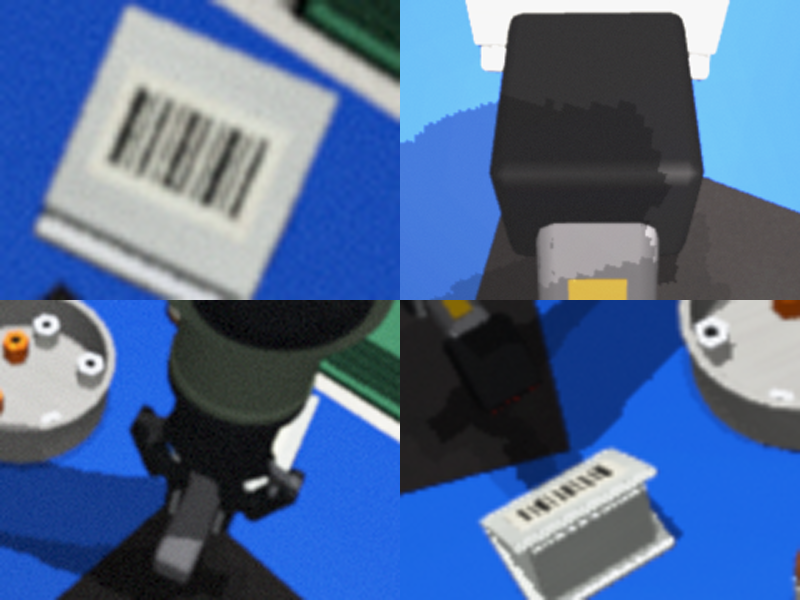

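The top-left panel shows the label centre at about (190,152), i.e. side pixel (338,230). In the wrist panel the handle meets the head at (598,223), centred, and nothing touches the stand. I'll check the geometry against these.

```bash
python3 - <<'E'
from h import *
D=lambda u,v,z: at_z("d0",300+u/5-.4,200+v/5-.4,z)
print("label c",D(190,152,.058).round(4)); 
# true label plane: y-corners
a,b,c,d=[np.array(x) for x in [(130,68),(298,133),(250,238),(90,175)]]
t=D(*(a+b)/2,.058+.0212); bt=D(*(c+d)/2,.058-.0212); l=D(*(a+d)/2,.058); r=D(*(b+c)/2,.058)
print("top/bot",t.round(4),bt.round(4),"yaw from lr",np.degrees(np.arctan2(-(l-r)[0],(l-r)[1])).round(1),np.linalg.norm(l-r).round(4), np.linalg.norm(t-bt).round(4))
S=at_z("s10",130+(565-400)/400*120,190+(493-300)/300*90,.058);print("scene bars c",S.round(4))
o=arm.get_obs();p=np.array(o["eef_pos"]);R=np.array(o["ee_rot"]); x=R[:,0]
q=at_z("w10",128+(598-400)*.64-.3,223*.64-.3,p[2]+.0273); print("handle/head junction rel tool",(R.T@(q-p)).round(4))
q=at_z("w8",369/1.5-.2,36/1.5-.2,.086); print("w8 junction",q.round(4),"rel release pose", )
org=p+np.array([0,0,.0013]); z=np.array([0,0,1]); foc=org+x*.1546-z*.0706; print("focus if origin at TCP",foc.round(4))
y=R[:,1]
for nm,sx in (("rear",-.065),):
  for sy in(-.015,.015):
    for h in (.026,0):
      u=proj("d10",org+sx*x+sy*y+h*z); print(nm,sy,h,((u-[240,180])*2.5+[0,300]).round())
E
```

```text
label c [ 0.6514 -0.225   0.058 ]
top/bot [ 0.6703 -0.2214  0.0792] [ 0.632  -0.231   0.0368] yaw from lr 17.0 0.0845 0.058
scene bars c [ 0.6525 -0.2223  0.058 ]
handle/head junction rel tool [ 0.0598  0.0002 -0.0273]
w8 junction [0.5925 0.3881 0.086 ] rel release pose
focus if origin at TCP [ 0.6511 -0.2227  0.0581]
rear -0.015 0.026 [151. 553.]
rear -0.015 0 [148. 568.]
rear 0.015 0.026 [188. 571.]
rear 0.015 0 [183. 586.]
```

The focus is computed at (0.651,-0.223,0.058), which is within 2 mm of the measured label centre. Holding still for 2 s.

Emit:
{"api": "send_rows", "payload": {
  "deltas": [
    {"gripper":15,"dx":0,"dy":0,"dz":0,"turn":0},
    {"gripper":15,"dx":0,"dy":0,"dz":0,"turn":0},
    {"gripper":15,"dx":0,"dy":0,"dz":0,"turn":0},
    {"gripper":15,"dx":0,"dy":0,"dz":0,"turn":0},
    {"gripper":15,"dx":0,"dy":0,"dz":0,"turn":0},
    {"gripper":15,"dx":0,"dy":0,"dz":0,"turn":0},
    {"gripper":15,"dx":0,"dy":0,"dz":0,"turn":0},
    {"gripper":15,"dx":0,"dy":0,"dz":0,"turn":0}
  ]
}}

```text
time: 34.62
eef_pos: [0.502, -0.2631, 0.1264]
ee_rot: [[0.965, 0.262, -0.0], [0.262, -0.965, 0.0], [-0.0, -0.0, -1.0]]
ft_force: [-0.7, -0.5, -2.6]
finger_gap: 0.337
grasp_force: 60.5
```

Emit:
{"api": "send_rows", "payload": {
  "deltas": [
    {"gripper":15,"dx":0,"dy":0,"dz":0,"turn":0},
    {"gripper":15,"dx":0,"dy":0,"dz":0,"turn":0},
    {"gripper":15,"dx":0,"dy":0,"dz":0,"turn":0},
    {"gripper":15,"dx":0,"dy":0,"dz":0,"turn":0},
    {"gripper":15,"dx":0,"dy":0,"dz":0,"turn":0},
    {"gripper":15,"dx":0,"dy":0,"dz":0,"turn":0},
    {"gripper":15,"dx":0,"dy":0,"dz":0,"turn":0},
    {"gripper":15,"dx":0,"dy":0,"dz":0,"turn":0}
  ]
}}

```text
time: 35.28
eef_pos: [0.502, -0.2631, 0.1264]
ee_rot: [[0.965, 0.262, -0.0], [0.262, -0.965, 0.0], [0.0, -0.0, -1.0]]
ft_force: [-0.0, -1.2, -3.2]
finger_gap: 0.342
grasp_force: 60.5
```

Emit:
{"api": "send_rows", "payload": {
  "deltas": [
    {"gripper":15,"dx":0,"dy":0,"dz":0,"turn":0},
    {"gripper":15,"dx":0,"dy":0,"dz":0,"turn":0},
    {"gripper":15,"dx":0,"dy":0,"dz":0,"turn":0},
    {"gripper":15,"dx":0,"dy":0,"dz":0,"turn":0},
    {"gripper":15,"dx":0,"dy":0,"dz":0,"turn":0},
    {"gripper":15,"dx":0,"dy":0,"dz":0,"turn":0},
    {"gripper":15,"dx":0,"dy":0,"dz":0,"turn":0},
    {"gripper":15,"dx":0,"dy":0,"dz":0,"turn":0}
  ]
}}

```text
time: 35.95
eef_pos: [0.502, -0.263, 0.1264]
ee_rot: [[0.965, 0.262, -0.0], [0.262, -0.965, 0.0], [-0.0, -0.0, -1.0]]
ft_force: [-0.0, -0.9, -2.7]
finger_gap: 0.34
grasp_force: 60.5
```

Emit:
{"api": "send_rows", "payload": {
  "deltas": [
    {"gripper":15,"dx":-0.1,"dy":0,"dz":0.2,"turn":0},
    {"gripper":15,"dx":-0.2,"dy":0.05,"dz":0.5,"turn":0},
    {"gripper":15,"dx":-0.3,"dy":0.1,"dz":0.8,"turn":0},
    {"gripper":15,"dx":-0.3,"dy":0.1,"dz":1.0,"turn":0}
  ]
}}

```text
time: 36.28
eef_pos: [0.4705, -0.2531, 0.2285]
ee_rot: [[0.965, 0.261, 0.0], [0.261, -0.965, 0.001], [0.001, -0.0, -1.0]]
ft_force: [1.1, -0.4, -1.4]
finger_gap: 0.337
grasp_force: 60.7
```

Emit:
{"api": "send_rows", "payload": {
  "deltas": [
    {"gripper":15,"dx":0,"dy":0.1,"dz":0.3,"turn":0},
    {"gripper":15,"dx":0,"dy":0.4,"dz":0.6,"turn":0},
    {"gripper":15,"dx":0.1,"dy":0.7,"dz":0.75,"turn":0},
    {"gripper":15,"dx":0.15,"dy":1.0,"dz":0.75,"turn":0}
  ]
}}

```text
time: 36.62
eef_pos: [0.4883, -0.1526, 0.3044]
ee_rot: [[0.965, 0.261, 0.004], [0.261, -0.965, 0.0], [0.004, 0.001, -1.0]]
ft_force: [2.3, 0.2, -3.2]
finger_gap: 0.342
grasp_force: 60.7
```

Emit:
{"api": "send_rows", "payload": {
  "deltas": [
    {"gripper":15,"dx":0.05,"dy":0.33,"dz":0,"turn":0},
    {"gripper":15,"dx":0.1,"dy":0.67,"dz":0,"turn":0},
    {"gripper":15,"dx":0.15,"dy":1.0,"dz":0,"turn":0}
  ]
}}

```text
time: 36.87
eef_pos: [0.5019, -0.0513, 0.3016]
ee_rot: [[0.965, 0.262, 0.0], [0.262, -0.965, 0.001], [0.001, -0.001, -1.0]]
ft_force: [1.0, 0.5, -2.2]
finger_gap: 0.338
grasp_force: 60.7
```

Emit:
{"api": "send_rows", "payload": {
  "deltas": [
    {"gripper":15,"dx":0.05,"dy":0.33,"dz":0,"turn":0},
    {"gripper":15,"dx":0.1,"dy":0.67,"dz":0,"turn":0},
    {"gripper":15,"dx":0.15,"dy":1.0,"dz":0,"turn":0}
  ]
}}

```text
time: 37.12
eef_pos: [0.5169, 0.0489, 0.3015]
ee_rot: [[0.965, 0.262, 0.0], [0.262, -0.965, 0.001], [0.0, -0.0, -1.0]]
ft_force: [0.7, -0.2, -2.6]
finger_gap: 0.341
grasp_force: 60.7
```

Emit:
{"api": "send_rows", "payload": {
  "deltas": [
    {"gripper":15,"dx":0.03,"dy":0.33,"dz":0,"turn":0},
    {"gripper":15,"dx":0.06,"dy":0.67,"dz":0,"turn":0},
    {"gripper":15,"dx":0.1,"dy":1.0,"dz":0,"turn":0}
  ]
}}

```text
time: 37.37
eef_pos: [0.5267, 0.1489, 0.3014]
ee_rot: [[0.965, 0.262, -0.0], [0.262, -0.965, 0.0], [-0.0, -0.0, -1.0]]
ft_force: [0.7, 0.4, -2.5]
finger_gap: 0.339
grasp_force: 60.6
```

Emit:
{"api": "send_rows", "payload": {
  "deltas": [
    {"gripper":15,"dx":0.03,"dy":0.33,"dz":0,"turn":0},
    {"gripper":15,"dx":0.06,"dy":0.67,"dz":0,"turn":0},
    {"gripper":15,"dx":0.07,"dy":1.0,"dz":0,"turn":0}
  ]
}}

```text
time: 37.62
eef_pos: [0.5339, 0.2489, 0.3014]
ee_rot: [[0.965, 0.262, -0.0], [0.262, -0.965, 0.0], [-0.0, -0.0, -1.0]]
ft_force: [1.1, -1.2, -2.6]
finger_gap: 0.344
grasp_force: 60.6
```

Emit:
{"api": "send_rows", "payload": {
  "deltas": [
    {"gripper":15,"dx":0,"dy":0.33,"dz":0,"turn":-0.1},
    {"gripper":15,"dx":0,"dy":0.67,"dz":0,"turn":-0.2},
    {"gripper":15,"dx":0,"dy":1.0,"dz":0,"turn":-0.32},
    {"gripper":15,"dx":0,"dy":1.0,"dz":0,"turn":-0.32}
  ]
}}

```text
time: 37.95
eef_pos: [0.5326, 0.3542, 0.2999]
ee_rot: [[0.995, 0.101, -0.001], [0.101, -0.995, 0.0], [-0.001, -0.0, -1.0]]
ft_force: [0.5, 0.7, -3.1]
finger_gap: 0.343
grasp_force: 60.6
```

Emit:
{"api": "send_rows", "payload": {
  "deltas": [
    {"gripper":15,"dx":0,"dy":0.33,"dz":0,"turn":0},
    {"gripper":15,"dx":0,"dy":0.6,"dz":0,"turn":0},
    {"gripper":15,"dx":0,"dy":0.8,"dz":0,"turn":0},
    {"gripper":15,"dx":0,"dy":0.8,"dz":0,"turn":0},
    {"gripper":15,"dx":0,"dy":0.8,"dz":0,"turn":0}
  ]
}}

```text
time: 38.37
eef_pos: [0.5337, 0.4276, 0.3008]
ee_rot: [[0.995, 0.099, -0.0], [0.099, -0.995, -0.001], [-0.0, 0.001, -1.0]]
ft_force: [-1.1, -1.3, -2.7]
finger_gap: 0.338
grasp_force: 60.6
```

```bash
python3 - <<'E'
from h import *
o=arm.get_obs();R=o["ee_rot"];print(o["time"],o["eef_pos"],np.degrees(np.arctan2(R[1][1],R[0][1])),o["joint_positions"],o["grasp_force"],o["finger_gap"])
E
```

```text
38.3667 [0.53371984 0.42764618 0.30080874] -84.31082480478211 [-1.3168394   0.82482456  1.12031506  1.37342287 -0.73631587  1.38975136
 -1.67443535] 60.57385325431824 0.3377116253137305
```

I overshot in y by 47 mm, with no harm at this height. I'll correct that, then lower.

Emit:
{"api": "send_rows", "payload": {
  "deltas": [
    {"gripper":15,"dx":0.01,"dy":-0.25,"dz":0,"turn":0},
    {"gripper":15,"dx":0.01,"dy":-0.47,"dz":0,"turn":0},
    {"gripper":15,"dx":0.01,"dy":-0.47,"dz":-0.2,"turn":0},
    {"gripper":15,"dx":0.01,"dy":-0.47,"dz":-0.5,"turn":0},
    {"gripper":15,"dx":0.01,"dy":-0.47,"dz":-0.8,"turn":0},
    {"gripper":15,"dx":0.01,"dy":-0.47,"dz":-1.0,"turn":0},
    {"gripper":15,"dx":0.01,"dy":-0.47,"dz":-1.0,"turn":0},
    {"gripper":15,"dx":0.01,"dy":-0.47,"dz":-1.0,"turn":0}
  ]
}}

```text
time: 39.03
eef_pos: [0.5351, 0.379, 0.2017]
ee_rot: [[0.995, 0.096, -0.0], [0.096, -0.995, -0.001], [-0.001, 0.001, -1.0]]
ft_force: [-0.8, -0.3, -0.9]
finger_gap: 0.341
grasp_force: 60.4
```

Emit:
{"api": "send_rows", "payload": {
  "deltas": [
    {"gripper":15,"dx":0,"dy":0,"dz":-0.3,"turn":0},
    {"gripper":15,"dx":0,"dy":0,"dz":-0.6,"turn":0},
    {"gripper":15,"dx":0,"dy":0,"dz":-0.8,"turn":0},
    {"gripper":15,"dx":0,"dy":0,"dz":-0.9,"turn":0},
    {"gripper":15,"dx":0,"dy":0,"dz":-0.9,"turn":0},
    {"gripper":15,"dx":0,"dy":0,"dz":-0.9,"turn":0}
  ]
}}

```text
time: 39.53
eef_pos: [0.5359, 0.38, 0.1132]
ee_rot: [[0.995, 0.097, 0.001], [0.097, -0.995, 0.001], [0.002, -0.001, -1.0]]
ft_force: [-0.5, -0.6, -1.5]
finger_gap: 0.345
grasp_force: 60.6
```

```bash
python3 - <<'E'
from h import *
o=arm.get_obs();R=o["ee_rot"];print(o["time"],o["eef_pos"],np.degrees(np.arctan2(R[1][1],R[0][1])),o["ft_force"])
E
```

```text
39.5333 [0.53588795 0.37995033 0.11318979] -84.4168315020699 [-0.50505408 -0.57426205 -1.51570188]
```

Emit:
{"api": "send_rows", "payload": {
  "deltas": [
    {"gripper":15,"dx":-0.01,"dy":0.006,"dz":-0.15,"turn":0},
    {"gripper":15,"dx":-0.01,"dy":0.006,"dz":-0.3,"turn":0},
    {"gripper":15,"dx":-0.01,"dy":0.006,"dz":-0.42,"turn":0},
    {"gripper":15,"dx":-0.01,"dy":0.006,"dz":-0.5,"turn":0},
    {"gripper":15,"dx":-0.01,"dy":0.006,"dz":-0.54,"turn":0},
    {"gripper":15,"dx":-0.01,"dy":0.006,"dz":-0.54,"turn":0},
    {"gripper":15,"dx":-0.01,"dy":0.006,"dz":-0.54,"turn":0}
  ]
}}

```text
time: 40.12
eef_pos: [0.5337, 0.3804, 0.0584]
ee_rot: [[0.995, 0.098, -0.001], [0.098, -0.995, 0.001], [-0.001, -0.001, -1.0]]
ft_force: [-12.7, -3.4, 24.0]
finger_gap: 0.343
grasp_force: 64.9
```

Emit:
{"api": "send_rows", "payload": {
  "deltas": [
    {"gripper":15,"dx":0,"dy":0,"dz":0.01,"turn":0},
    {"gripper":15,"dx":0,"dy":0,"dz":0.01,"turn":0},
    {"gripper":45,"dx":0,"dy":0,"dz":0.01,"turn":0},
    {"gripper":60,"dx":0,"dy":0,"dz":0.01,"turn":0},
    {"gripper":60,"dx":0,"dy":0,"dz":0.01,"turn":0},
    {"gripper":60,"dx":0,"dy":0,"dz":0.01,"turn":0}
  ]
}}

```text
time: 40.62
eef_pos: [0.5341, 0.3805, 0.0583]
ee_rot: [[0.995, 0.097, 0.0], [0.097, -0.995, -0.0], [0.0, 0.0, -1.0]]
ft_force: [0.2, -0.3, -0.3]
finger_gap: 0.705
grasp_force: 0.0
```

Emit:
{"api": "send_rows", "payload": {
  "deltas": [
    {"gripper":60,"dx":0,"dy":0,"dz":0.2,"turn":0},
    {"gripper":60,"dx":0,"dy":0,"dz":0.5,"turn":0},
    {"gripper":60,"dx":0,"dy":0,"dz":0.8,"turn":0},
    {"gripper":60,"dx":0,"dy":0,"dz":1.0,"turn":0}
  ]
}}

```text
time: 40.95
eef_pos: [0.5347, 0.3804, 0.161]
ee_rot: [[0.995, 0.097, 0.002], [0.097, -0.995, 0.001], [0.002, -0.0, -1.0]]
ft_force: [-0.1, -0.3, 1.2]
finger_gap: 0.703
grasp_force: 0.0
```

Emit:
{"api": "send_rows", "payload": {
  "deltas": [
    {"gripper":60,"dx":-0.2,"dy":0,"dz":0.3,"turn":0},
    {"gripper":60,"dx":-0.4,"dy":-0.05,"dz":0.6,"turn":0},
    {"gripper":60,"dx":-0.6,"dy":-0.1,"dz":1.0,"turn":0},
    {"gripper":60,"dx":-0.72,"dy":-0.156,"dz":1.0,"turn":0.04},
    {"gripper":60,"dx":-0.72,"dy":-0.156,"dz":1.0,"turn":0.04},
    {"gripper":60,"dx":-0.72,"dy":-0.156,"dz":1.0,"turn":0.04}
  ]
}}

```text
time: 41.45
eef_pos: [0.4616, 0.3654, 0.2589]
ee_rot: [[0.993, 0.119, 0.0], [0.119, -0.993, 0.001], [0.0, -0.001, -1.0]]
ft_force: [1.2, 0.6, -0.3]
finger_gap: 0.702
grasp_force: 0.0
```

```bash
python3 - <<'E'
from h import *
o=arm.get_obs();R=o["ee_rot"];print(o["time"],o["eef_pos"],np.degrees(np.arctan2(R[1][1],R[0][1])))
snap("wrist","w11")
# yellow sticker on the scanner and handle: compare with w8 in world
for f in("w8","w11"):
    im=cv2.imread(f"pics/{f}_raw.png"); h=cv2.cvtColor(im,cv2.COLOR_BGR2HSV)[0:100,200:300]; m=cv2.inRange(h,(22,100,100),(36,255,255))
    n,_,st,c=cv2.connectedComponentsWithStats(m); i=1+np.argmax(st[1:,4]); print(f,st[i],at_z(f,*(c[i]+[200,0]),.086).round(4))
snap("scene","s11")
# bystanders/scene changes vs start
d=cv2.absdiff(cv2.imread("pics/s11_raw.png"),cv2.imread("pics/s0_raw.png")).max(2); 
for n,(x0,y0,x1,y1) in dict(board=(198,150,242,178),spool=(308,226,338,262),flux=(245,253,272,292),driver=(262,128,284,168),tape=(360,203,396,236),tag=(152,232,214,288),cradle=(345,122,405,178),fork=(292,110,342,196),pot=(212,160,292,236)).items():
    print(n,"changed px",int((d[y0:y1,x0:x1]>60).sum()))
E
```

```text
41.45 [0.46159891 0.36544739 0.25888689] -83.16695475008723
w8 [ 39  39  15  25 350] [0.5705 0.3855 0.086 ]
w11 [ 42  40  15  24 359] [0.57  0.384 0.086]
board changed px 12
spool changed px 0
flux changed px 0
driver changed px 0
tape changed px 0
tag changed px 0
cradle changed px 716
fork changed px 141
pot changed px 705
```

The scanner's sticker is back within 2 mm of where it was, the loose items haven't moved, and the stirrer is hung. Handing in.

```bash
python3 -c "
from plant import arm
print(arm.sign_off())"
```

```text
the job is handed in; nothing more can be done
None
```

The job is handed in at about 41 s of the 210 s limit: both orange beads are in the pot, the batch is stirred (all whites moved at least 29 mm), the stirrer is hung, the scanner was held on the label for 2 s, and it is back in its cradle within 2 mm.

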